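Scan and re-dock a top-heavy sample column

ROBOT

A 7-joint arm with a two-finger parallel gripper is mounted at the origin on the work surface. World frame = base frame: x ahead of the robot, y to its left, z up, the work surface at z = 0. Lengths are in m, angles in rad, forces in N, time in s.
With the tool pointing down it reaches from about 0.425 to 0.875 m from the base axis. Payload 4.7 kg.
Tool frame: the origin (TCP) lies at the very end of the fingers, on their centre line; the grasp point (between the pads) lies 19 mm behind it; z points along the fingers, y is the line along which they close (so a half turn about z gives the same grasp; the last joint's range is limited). The gripper opens to 87 mm and grips with 3 to 60 N. Pads are 19 mm wide; open, the fingers measure 117 mm over their backs; the gripper's body (75 mm by 190 mm) begins 51 mm behind the grasp point.
Start: joints at [-1.233, 0.321, -0.07, 1.45, 0.023, 1.371, -0.057], TCP at [0.207, 0.616, 0.223] pointing down, gripper open.
Joint ranges: [-2.86, 2.86], [-0.3, 2.09], [-1.38, 1.24], [0.06, 2.45], [-1.56, 4.7], [0.09, 2.05], [-2.69, 2.69]. Speed limits (rad/s): [2.57, 2.57, 3.14, 3.14, 3.14, 3.14, 3.14].

INTERFACE

Orientations are given as a unit quaternion [w, x, y, z].
In Python, from station import robot, eyes gives the robot as it stands.
- The arm moves only by the tool carry_out, never from a script. Its argument "deltas" is a list of rows, each an object of numbers: "tx", "ty", "tz": the shift along the tool's x, y, z in m; "wx", "wy", "wz": the turn, a rotation vector about the tool's x, y, z in degrees. In form: [{"tx": .., "ty": .., "tz": .., "wx": .., "wy": .., "wz": ..}, ...]. A call has 1 to 8 rows; each row shifts and turns the commanded pose from where the row before left it, along the tool's axes as they then stand; what a row does not reach is not made up. A row lasts 1/8 s, in which the tool goes at most 62.5 mm and 10.7 degrees, less where a joint would pass 70% of its speed; a pose out of reach is approached as far as the arm can. A call with a gripper value outside its range is refused whole. "jaw" is the opening, from -1 (shut) to 1 (fully open), set as the call begins (left out, the last holds). The fingers move at their own pace and stop on an object; "squeeze" is the grip in N (left out, the last holds). Time passes only in rows, so rows that do not move let the fingers close. It gives the time, the measured TCP pose, the force, the opening and the grip force at its end, in the units of the state.
- robot.get_obs(): the state, without advancing time (a new reading comes with each control period).
- eyes.snapshot(name): name is "side" or "top" or "wrist"; returns a dict with "pixels" (400x640x3 uint8, red, green, blue), "fovy" (degrees; the focal length in pixels is half the picture's height over the tangent of half this angle, whatever the lens; pixels are square), "cx", "cy" (the principal point, pixels), "extrinsics" (4x4, takes a point from world to camera coordinates). Camera axes: x right, y up, looking along -z (the intrinsics and any distortion apply to the point x, -y, -z); pixel columns grow to the right and rows downward; lengths in m; the calibration is good to about 2 mm. The wrist camera is an equidistant fisheye: a pixel r from the principal point sees the ray r / f radians off the axis. A picture is of the moment at which its call begins. There is no depth.
- robot.sign_off(): hands the job in; it is judged then, once.
The state is a dict: "time_s": time; "joint_positions": joint angles; "joint_vel": joint speeds; "effort": joint torques, N m; "tcp_pos": TCP position; "orientation": TCP orientation; "ft_force": force on the tool from outside, world axes, zero at the start; "wrist_torque": the same for the moment, N m; "gripper_width": finger opening in m; "finger_force": force on a finger pad.
Only numpy, scipy, OpenCV 4.12 (cv2) and the standard library are available. Lean on these libraries where they do the work, as an engineer would, in place of code of your own. Each camera call takes 0.05 s, during which the arm holds its last target. There are 200 camera calls.

TASK

Take the swing carrier by its blue handle out of the dock with the blue stripes, hover it with the tag under the column's keel close above the middle of the tag reader, steady and touching nothing, for five seconds while the tag is read, then set it down gently and squarely in the dock with the green stripes and let go. The top-heavy column swings freely on the carrier and falls over by itself: keep it upright all the way, never leaning more than about ten degrees, without touching the column, and leave the tip box, jar and bottle alone.

Things in the scene. Friction and masses are not known exactly. Their poses are not given: they have to be found in the camera images.
- carrier: Hand carrier, flat aluminium frame, 0.36 kg, x -160 to 50, y -52 to 52, z 0 to 12 mm. Origin: on its underside right below the pivot; x along the pivot axis, away from the handle; z up. Its two rails (38 to 52 mm either side) leave a gap through which the column's keel hangs; small pivot lugs at x = -40 and 40 mm.
- handle (a point): Grip point of the blue handle, at (-120, 0, 48) mm in the carrier's frame, axes as the carrier. The handle is an upright block 20 x 50 mm (x, y), z = 10 to 70 mm in the carrier's frame. Pinch it from above, fingers closing along the carrier's x, with about 80 N or more (the weight hangs off-centre).
- column: Amber column, 42 mm wide yellow cap, top 165 mm above the pivot. Turns on the carrier about the carrier's x only, stops at 0.35 rad, no friction. Origin on the pivot, at (0, 0, 22) mm of the carrier; z up the column. 0.41 kg (true 0.85 to 1.2 of it, inertia alike), centre of mass 8.5 mm above the pivot, inertia about it 0.0036 kg m2. Must never lean over 0.2 rad.
- pivot (a point): Middle of the pivot (carrier's axes). A soft spring, 0.0245 N m/rad, damping 0.0015 N m s/rad, centres the column square to the carrier, but gravity is stronger: on a level carrier the column falls, time constant 0.5 to 0.8 s. Tilting the carrier about its x by the contrary sign of the column's lean and more pushes it back; so does moving sideways.
- tag (a point): Tag at the bottom of the column's black keel, 76 mm below the pivot, axes as the column. The keel is a cylinder 32 mm across lying along x, 44 mm long, its axis 60 mm below the pivot.
- dock_blue: White dock with blue stripes, fixed, 240 x 150 x 90 mm; the carrier starts in it. Origin on the table under the slot's middle, x along the slot. A docked carrier has its origin at (0, 0, 90) mm and the same x; its rails rest on two walls, y = 39 to 53 mm either side, x -160 to 55, tops z = 90 mm.
- dock_blue_top (a point): Point 90 mm above the blue dock's origin: a docked carrier's origin. Below it the keel's slot, along x, 60 mm long, open ends: 39 mm wide (3.5 mm play each side) up to z = 54 mm, then a funnel, 66 mm wide at its mouth, z = 84 mm. Docked keel: underside at z = 36 mm, column held within 0.06 rad. Free when lifted some 25 mm; until then keep the carrier level.
- dock_green: Dock with green stripes, fixed, where the carrier must go; same shape, sizes and frame as dock_blue (handle towards -x).
- dock_green_top (a point): Point 90 mm above the green dock's origin, where the carrier's origin must come to rest; slot below it as in the blue dock.
- reader_top (a point): Middle of the top of the fixed grey tag reader (100 x 80 mm, black round window with a red dot), 54 mm above the table. Reads a tag within 35 mm sideways of this point and 5 to 100 mm above it.
- tip_box: Yellow pipette-tip box, 85 x 120 x 61 mm, loose; origin at the centre of its underside. Leave alone.
- waste_jar: Orange jar with a yellow lid, 100 mm across, 130 mm tall, loose; origin at the centre of its underside. Leave alone.
- reagent: Amber bottle with a white cap, 60 mm across, 120 mm tall, loose; origin at the centre of its underside. Leave alone.

How it is judged:
On the way, in this order (a step that is already met when the one before it is completed fails the run):
1. the carrier is lifted clear of its dock, by more than 55 mm (height (world z) of carrier above 0.145 m and contact force between carrier and dock_blue below 0.1 N), for 0.2 s.
2. for 4.5 s the tag hovers 5 to 100 mm above the reader, within 35 mm of its middle, the column upright within 0.12 rad, the carrier slower than 0.15 m/s and held by the fingers only (horizontal distance between tag and reader_top below 0.035 m and z of tag in the frame of reader_top between 0.005 and 0.1 m and angle between column's own z axis and vertical below 0.12 rad and linear speed of carrier below 0.15 m/s and contact force between carrier and dock_blue below 0.1 N and contact force between carrier and dock_green below 0.1 N), for 4.5 s.
At the end, for the whole second after the job is handed in: the carrier rests flat (within 0.06 rad) on the walls of the green-striped dock, the pivot within 20 mm of the slot's middle, aligned with it within 0.15 rad (handle on the same side as before), the column upright within 0.15 rad, everything released and at rest (horizontal distance between column and dock_green below 0.02 m and height (world z) of carrier between 0.085 and 0.095 m and angle between the x axis of carrier and the x axis of dock_green, either way round below 0.15 rad and x of handle in the frame of dock_green below 0 m and angle between carrier's own z axis and vertical below 0.06 rad and angle between column's own z axis and vertical below 0.15 rad and linear speed of carrier below 0.02 m/s and angular speed of column below 0.2 rad/s); the robot touches nothing.
It fails at once if the column leans more than 0.2 rad (11 degrees) from vertical (angle between column's own z axis and vertical above 0.2 rad).
It fails at once if the robot touches the column (contact force between any of the arm, the fingers and column above 0.5 N).
It fails at once if the carrier is slammed or pressed into the green dock with more than 70 N (contact force between carrier and dock_green above 70 N).
It fails at once if the tip box, jar or bottle is moved more than 30 mm (distance of any of tip_box, waste_jar, reagent from where it was at the start of the episode above 0.03 m).
It also fails if it takes over 72 s, if anything falls off the work surface, if the arm or the gripper's body presses on something with over 40 N, if the wrist force passes 120 N, or if a joint passes its speed limit or range.

## Working session

There is one attempt and no reset: what is moved stays moved. The work goes in short steps, Python scripts to look and compute and a tool call to move; the robot and the scene stay as the last step left them, time stands still between calls to the robot, and variables do not carry over. Pictures are saved under pics/ and viewed, at most 10 in all, crops included, and the job is handed in when it is done.

Besides the shell and the picture viewer there is one more tool, called after "Emit:" as name(argument=value, ...) on one line, values as JSON. carry_out: Moves the arm, as the interface text tells. Its arguments: {"type":"object","properties":{"deltas":{"type":"array"},"jaw":{"type":"number"},"squeeze":{"type":"number"}},"required":["deltas"]}

```bash
ls; mkdir -p pics; cat > h.py <<'E'
import numpy as np, cv2
from station import robot, eyes
def snap(n):
    s=eyes.snapshot(n); return s
def save(s,f): cv2.imwrite('pics/'+f,s['pixels'][:,:,::-1])
E
python3 - <<'E'
from h import *
for n in ('side','top','wrist'):
    s=snap(n); save(s,n+'0.png'); np.savez('pics/'+n+'0.npz',**s)
    print(n,s['fovy'],s['cx'],s['cy'],[k for k in s]); print(np.round(s['extrinsics'],4).tolist())
o=robot.get_obs(); print({k:np.round(v,4).tolist() for k,v in o.items()})
a=[cv2.imread(f'pics/{n}0.png') for n in('side','top')]
E
```

```text
pics
side 57.313361819781015 319.7686222596214 197.32559597058034 ['pixels', 'fovy', 'cx', 'cy', 'extrinsics']
[[-0.8849, -0.4657, 0.0052, 0.5508], [0.2957, -0.5531, 0.7789, -0.2729], [-0.3599, 0.6908, 0.6271, -0.7945], [0.0, 0.0, 0.0, 1.0]]
top 42.53851897998124 319.0782016352291 201.37300562124807 ['pixels', 'fovy', 'cx', 'cy', 'extrinsics']
[[-0.0106, -0.9999, 0.0133, -0.0037], [0.9945, -0.0091, 0.1042, -0.6378], [-0.1041, 0.0143, 0.9945, -1.5272], [0.0, 0.0, 0.0, 1.0]]
wrist 65.70646984690485 326.0336635736688 200.9812265215208 ['pixels', 'fovy', 'cx', 'cy', 'extrinsics']
[[0.3172, 0.9483, -0.0012, -0.6497], [-0.9145, 0.3056, -0.2652, 0.0321], [-0.2511, 0.0853, 0.9642, -0.3897], [0.0, 0.0, 0.0, 1.0]]
{'time_s': 0.15, 'joint_positions': [-1.2329, 0.3217, -0.0701, 1.4514, 0.0226, 1.3708, -0.0569], 'joint_vel': [-0.0006, -0.004, 0.0002, -0.0032, 0.001, 0.0022, -0.0001], 'effort': [-0.0001, -49.1796, -0.4047, -31.2881, -0.0641, 0.0404, 0.0001], 'tcp_pos': [0.2067, 0.6158, 0.2217], 'orientation': [-0.0001, 0.1612, 0.9869, -0.0008], 'ft_force': [0.0904, 0.1516, -0.7568], 'wrist_torque': [0.0212, 0.0259, 0.056], 'finger_force': 0.0, 'gripper_width': 0.087}
```

View pics/side0.png

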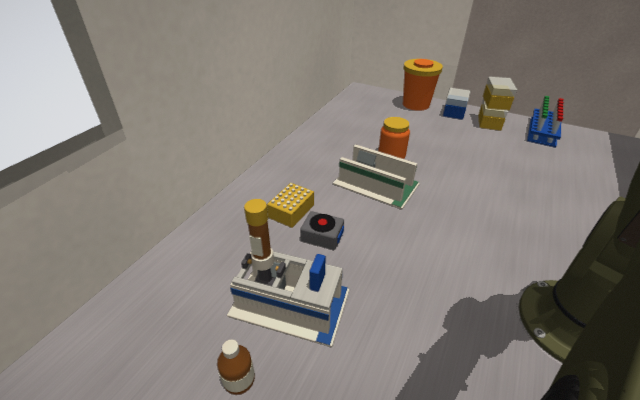

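View pics/top0.png

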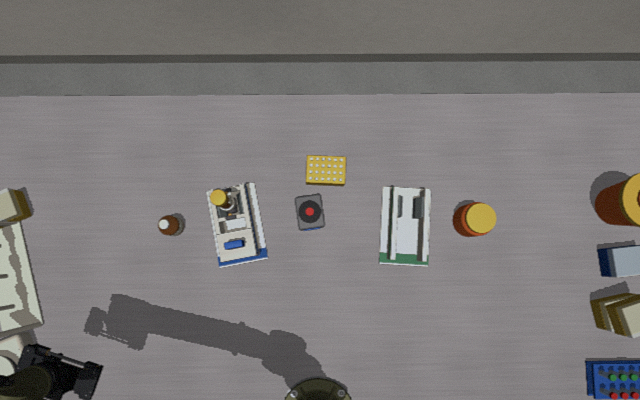

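```bash
python3 - <<'E'
import numpy as np, cv2
from scipy.spatial.transform import Rotation as R
t=cv2.imread('pics/top0.png'); s=cv2.imread('pics/side0.png')
A=cv2.resize(t[165:285,190:290],None,fx=4,fy=4,interpolation=cv2.INTER_CUBIC)[:480,:400]
B=cv2.resize(t[165:285,360:460],None,fx=4,fy=4,interpolation=cv2.INTER_CUBIC)
cv2.imwrite('pics/docks.png',np.hstack([A,B]))
w=np.load('pics/wrist0.npz'); E=w['extrinsics']; pos=-E[:3,:3].T@E[:3,3]
q=[-0.0001,0.1612,0.9869,-0.0008]; Rt=R.from_quat(q[1:]+q[:1]).as_matrix(); p=np.array([0.2067,0.6158,0.2217])
print('cam in tool',Rt.T@(pos-p)); print('look dir in tool',Rt.T@-E[2,:3],'right',Rt.T@E[0,:3]); print(Rt)
E
```

```text
cam in tool [ 0.07303795  0.00022851 -0.16174837]
look dir in tool [-2.65156289e-01  6.40466812e-04  9.64205234e-01] right [ 9.97432016e-04  9.99999427e-01 -3.89949215e-04]
[[-9.48026902e-01  3.18189859e-01 -4.55319260e-04]
 [ 3.18190179e-01  9.48025641e-01 -1.54686543e-03]
 [-6.05425610e-05 -1.61134816e-03 -9.99998700e-01]]
```

View pics/docks.png

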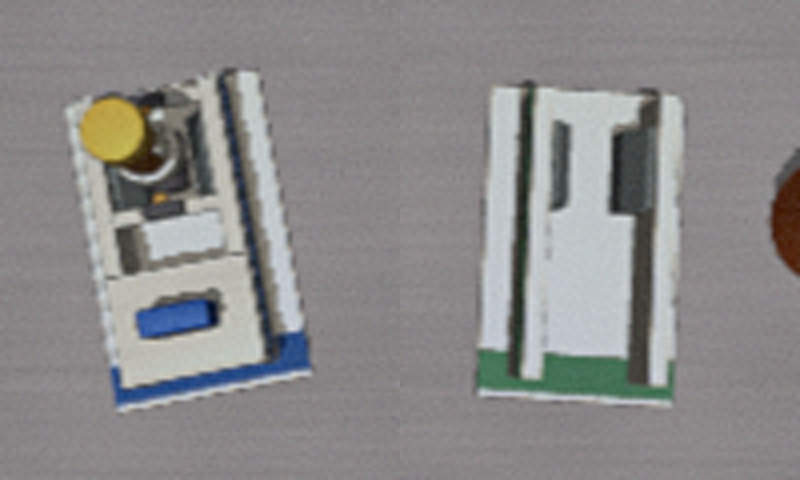

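```bash
cat >> h.py <<'E'
from scipy.spatial.transform import Rotation as Rn
def rays(s,uv):
    f=200/np.tan(np.radians(s['fovy'])/2); uv=np.atleast_2d(np.array(uv,float))
    d=np.c_[(uv[:,0]-s['cx'])/f,-(uv[:,1]-s['cy'])/f,-np.ones(len(uv))]
    E=s['extrinsics']; return -E[:3,:3].T@E[:3,3], d@E[:3,:3]
def onz(s,uv,z):
    c,d=rays(s,uv); return c+d*((z-c[2])/d[:,2])[:,None]
def proj(s,P):
    f=200/np.tan(np.radians(s['fovy'])/2); E=s['extrinsics']
    q=np.atleast_2d(P)@E[:3,:3].T+E[:3,3]; return np.c_[s['cx']-f*q[:,0]/q[:,2], s['cy']+f*q[:,1]/q[:,2]]
def capmask(im):
    h=cv2.cvtColor(im,cv2.COLOR_RGB2HSV); return ((h[...,0]>17)&(h[...,0]<32)&(h[...,1]>130)&(h[...,2]>90)).astype(np.uint8)
def blobs(m,amin=20):
    n,l,st,c=cv2.connectedComponentsWithStats(m); return [(c[i],st[i]) for i in range(1,n) if st[i,4]>=amin]
E
python3 - <<'E'
from h import *
t=dict(np.load('pics/top0.npz')); im=t['pixels']; h=cv2.cvtColor(im,cv2.COLOR_RGB2HSV)
bg=np.median(im[225:245,300:360].reshape(-1,3),0).astype(int); print('bg',bg)
S=dict(np.load('pics/side0.npz')); print(np.r_[-S['extrinsics'][:3,:3].T@S['extrinsics'][:3,3]])
diff=np.abs(im.astype(int)-bg).max(2)
for nm,(x0,x1),rows,cols in (('blue',(198,275),range(200,255,3),range(225,262,3)),('green',(370,440),range(192,260,3),range(385,425,3))):
    L=[];Rr=[];B=[]
    g=diff.astype(float)
    def edge(v,th=28):  # first index where v>th, subpixel
        i=np.argmax(v>th); return i-1+(th-v[i-1])/(v[i]-v[i-1])
    for r in rows:
        v=cv2.GaussianBlur(g[r:r+1,x0:x1],(1,1),0)[0]
        L.append((x0+edge(v),r)); Rr.append((x1-1-edge(v[::-1]),r))
    for c in cols:
        v=g[235:285,c]; B.append((c,284-edge(v[::-1])))
    for n,e in (('L',L),('R',Rr),('B',B)):
        P=onz(t,e,0.004)[:,:2]
        vx,vy,px,py=cv2.fitLine(P.astype(np.float32),cv2.DIST_HUBER,0,.001,.001).ravel()
        if n!='B' and vx<0: vx,vy=-vx,-vy
        if n=='B' and vy<0: vx,vy=-vx,-vy
        res=np.abs((P-[px,py])@[-vy,vx]); print(nm,n,'ang',np.degrees(np.arctan2(vy,vx)).round(2),'pt',px.round(4),py.round(4),'res',np.median(res).round(4),res.max().round(4))
b=((h[...,0]>100)&(h[...,0]<130)&(h[...,1]>120)).astype(np.uint8); b[:,290:]=0;b[:200]=0;b[253:]=0
for c,st in blobs(b): print('blue',c,st,onz(t,c,0.16))
bt=b*(h[...,2]>150).astype(np.uint8)
print('V',np.percentile(h[...,2][b>0],[10,50,90]))
for c,st in blobs(bt,10):
    m=cv2.moments(bt[:, :],True); print('bright',c,st,onz(t,c,0.16))
for c,st in blobs(capmask(im)): print('cap',c,st,onz(t,c,0.277))
red=((h[...,0]<8)|(h[...,0]>172))&(h[...,1]>150)&(h[...,2]>120)
for c,st in blobs(red.astype(np.uint8)): print('red',c,st,onz(t,c,0.054))
bk=(h[...,2]<60).astype(np.uint8);bk[:195]=0;bk[232:]=0;bk[:,:295]=0;bk[:,330:]=0
for c,st in blobs(bk): print('blk',c,st,onz(t,c,0.054))
E
```

```text
bg [140 136 137]
[0.28220567 0.65449426 0.70794371]
blue L ang 10.61 pt 0.5694 0.3192 res 0.0005 0.0022
blue R ang 10.8 pt 0.5679 0.1662 res 0.0007 0.002
blue B ang 100.19 pt 0.4517 0.2337 res 0.0005 0.0016
green L ang -4.33 pt 0.5567 -0.1992 res 0.001 0.0037
green R ang -3.88 pt 0.5682 -0.3496 res 0.001 0.0039
green B ang 85.95 pt 0.4429 -0.2708 res 0.0006 0.0011
blue [233.70992366 244.        ] [224 240  20   9 131] [[0.50834941 0.22866814 0.16      ]]
blue [263.  250.3] [260 248   7   5  30] [[0.49019952 0.14794397 0.16      ]]
V [ 92.9 155.  170. ]
bright [232.41573034 244.29213483] [225 241  17   8  89] [[0.50758242 0.23222593 0.16      ]]
cap [325.44535519 169.50819672] [306 155  40  29 732] [[ 0.69464423 -0.02375971  0.277     ]]
cap [631.81942337 198.27314112] [622 173  18  52 659] [[ 0.6128582  -0.81448459  0.277     ]]
cap [217.89447236 197.13567839] [210 189  16  17 199] [[0.62546891 0.25205414 0.277     ]]
cap [480.43661972 217.66197183] [466 203  30  30 710] [[ 0.56644835 -0.41958469  0.277     ]]
red [309.31372549 211.21568627] [306 208   8   8  51] [[0.60622518 0.0198246  0.054     ]]
red [614.03846154 395.69230769] [612 393   5   6  26] [[ 0.06029616 -0.86036639  0.054     ]]
red [624.84615385 395.61538462] [622 393   6   6  26] [[ 0.0600675  -0.89201212  0.054     ]]
red [635.32142857 395.32142857] [633 393   6   6  28] [[ 0.0604618  -0.92274829  0.054     ]]
blk [309.17940199 211.14285714] [299 200  22  23 301] [[0.60644749 0.02022431 0.054     ]]
```

```bash
cat >> h.py <<'E'
import json,os
def save_cmd(p,M): json.dump([list(map(float,p)),Rn.from_matrix(M).as_quat().tolist()],open('cmd.json','w'))
def load_cmd():
    a,b=json.load(open('cmd.json')); return np.array(a),Rn.from_quat(b).as_matrix()
def pose(x,y,z,yaw,phi=0):   # tool: y = carrier x (azimuth yaw deg), x = carrier y, rolled phi (deg) about carrier x
    Z=Rn.from_euler('z',yaw,degrees=True).as_matrix()@Rn.from_euler('x',phi,degrees=True).as_matrix()
    return np.array([x,y,z]),Z@np.array([[0,1,0],[1,0,0],[0,0,-1.]])
def rows(targets,rt=4,ra=1):
    p,M=load_cmd(); out=[]
    for q,N in targets:
        d=np.round(M.T@(q-p),rt); w=np.round(np.degrees(Rn.from_matrix(M.T@N).as_rotvec()),ra)
        p=p+M@d; M=M@Rn.from_rotvec(np.radians(w)).as_matrix()
        out.append({k:float(v) for k,v in zip(('tx','ty','tz','wx','wy','wz'),np.r_[d,w]) if abs(v)>1e-9})
    save_cmd(p,M); print(json.dumps(out)); return out
E
python3 - <<'E'
from h import *
o=robot.get_obs()
p,M=pose(.207,.616,.223,71.45); save_cmd(p,M)
s=np.linspace(0,1,15)[1:]
T=[pose(.207+a*(.5075-.207),.616+a*(.2315-.616),.223,71.45+a*(10.5-71.45)) for a in s]
rows(T,3,1)
E
```

```text
[{"tx": -0.029, "ty": -0.019, "wz": 4.4}, {"tx": -0.031, "ty": -0.017, "wz": 4.3}, {"tx": -0.031, "ty": -0.015, "wz": 4.4}, {"tx": -0.033, "ty": -0.012, "wz": 4.3}, {"tx": -0.033, "ty": -0.009, "wz": 4.4}, {"tx": -0.035, "ty": -0.007, "wz": 4.3}, {"tx": -0.034, "ty": -0.005, "wz": 4.4}, {"tx": -0.035, "ty": -0.002, "wz": 4.3}, {"tx": -0.035, "ty": 0.001, "wz": 4.4}, {"tx": -0.034, "ty": 0.004, "wz": 4.3}, {"tx": -0.035, "ty": 0.006, "wz": 4.4}, {"tx": -0.034, "ty": 0.008, "wz": 4.3}, {"tx": -0.033, "ty": 0.012, "wz": 4.4}, {"tx": -0.032, "ty": 0.013, "wz": 4.4}]
```

Emit:
carry_out(deltas=[{"tx": -0.029,"ty": -0.019,"wz": 4.4},{"tx": -0.031,"ty": -0.017,"wz": 4.3},{"tx": -0.031,"ty": -0.015,"wz": 4.4},{"tx": -0.033,"ty": -0.012,"wz": 4.3},{"tx": -0.033,"ty": -0.009,"wz": 4.4},{"tx": -0.035,"ty": -0.007,"wz": 4.3},{"tx": -0.034,"ty": -0.005,"wz": 4.4},{"tx": -0.035,"ty": -0.002,"wz": 4.3}], jaw=1)

```text
invalid input at $.deltas[0]: expected keys tx, ty, tz, wx, wy, wz
```

Emit:
carry_out(deltas=[{"tx": -0.035,"ty": 0.001,"wz": 4.4},{"tx": -0.034,"ty": 0.004,"wz": 4.3},{"tx": -0.035,"ty": 0.006,"wz": 4.4},{"tx": -0.034,"ty": 0.008,"wz": 4.3},{"tx": -0.033,"ty": 0.012,"wz": 4.4},{"tx": -0.032,"ty": 0.013,"wz": 4.4},{},{}])

```text
invalid input at $.deltas[0]: expected keys tx, ty, tz, wx, wy, wz
```

Emit:
carry_out(deltas=[{"tx": -0.029,"ty": -0.019,"tz": 0,"wx": 0,"wy": 0,"wz": 4.4},{"tx": -0.031,"ty": -0.017,"tz": 0,"wx": 0,"wy": 0,"wz": 4.3},{"tx": -0.031,"ty": -0.015,"tz": 0,"wx": 0,"wy": 0,"wz": 4.4},{"tx": -0.033,"ty": -0.012,"tz": 0,"wx": 0,"wy": 0,"wz": 4.3},{"tx": -0.033,"ty": -0.009,"tz": 0,"wx": 0,"wy": 0,"wz": 4.4},{"tx": -0.035,"ty": -0.007,"tz": 0,"wx": 0,"wy": 0,"wz": 4.3},{"tx": -0.034,"ty": -0.005,"tz": 0,"wx": 0,"wy": 0,"wz": 4.4},{"tx": -0.035,"ty": -0.002,"tz": 0,"wx": 0,"wy": 0,"wz": 4.3}], jaw=1)

```text
time_s: 1.15
tcp_pos: [0.3797, 0.3945, 0.2226]
orientation: [0.0, 0.451, 0.892, 0.0]
ft_force: [-0.4, 0.5, -0.1]
gripper_width: 0.087
finger_force: 0.0
```

Emit:
carry_out(deltas=[{"tx": -0.035,"ty": 0.001,"tz": 0,"wx": 0,"wy": 0,"wz": 4.4},{"tx": -0.034,"ty": 0.004,"tz": 0,"wx": 0,"wy": 0,"wz": 4.3},{"tx": -0.035,"ty": 0.006,"tz": 0,"wx": 0,"wy": 0,"wz": 4.4},{"tx": -0.034,"ty": 0.008,"tz": 0,"wx": 0,"wy": 0,"wz": 4.3},{"tx": -0.033,"ty": 0.012,"tz": 0,"wx": 0,"wy": 0,"wz": 4.4},{"tx": -0.032,"ty": 0.013,"tz": 0,"wx": 0,"wy": 0,"wz": 4.4},{"tx": 0,"ty": 0,"tz": 0,"wx": 0,"wy": 0,"wz": 0},{"tx": 0,"ty": 0,"tz": 0,"wx": 0,"wy": 0,"wz": 0}])

```text
time_s: 2.15
tcp_pos: [0.5072, 0.2316, 0.2224]
orientation: [-0.0, 0.64, 0.768, 0.0]
ft_force: [-0.8, 0.5, 0.2]
gripper_width: 0.0872
finger_force: 0.0
```

```bash
python3 - <<'E'
from h import *
w=snap('wrist'); t=snap('top'); save(w,'wrist1.png'); np.savez('pics/wrist1.npz',**w); np.savez('pics/top1.npz',**t)
cv2.imwrite('pics/c1.png',np.vstack([cv2.resize(w['pixels'],None,fx=1,fy=1),cv2.resize(t['pixels'][160:260,180:340],(640,400),interpolation=cv2.INTER_CUBIC)])[:, :,::-1][:600])
for c,st in blobs(capmask(t['pixels'])):
    if c[0]<250: print('cap',c,st[4],onz(t,c,.277))
E
```

```text
cap [217.89583333 196.73958333] 192 [[0.62648796 0.25206077 0.277     ]]
```

View pics/c1.png

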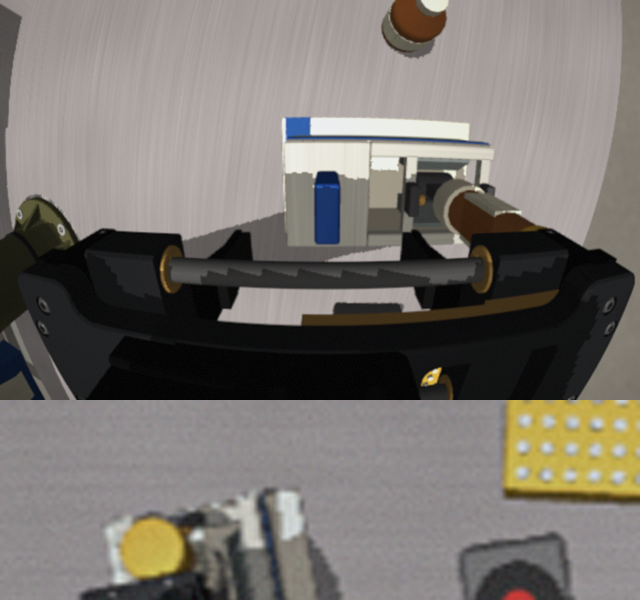

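Emit:
carry_out(deltas=[{"tx": 0,"ty": 0,"tz": 0.0175,"wx": 0,"wy": 0,"wz": 0},{"tx": 0,"ty": 0,"tz": 0.0175,"wx": 0,"wy": 0,"wz": 0},{"tx": 0,"ty": 0,"tz": 0.0175,"wx": 0,"wy": 0,"wz": 0},{"tx": 0,"ty": 0,"tz": 0.0175,"wx": 0,"wy": 0,"wz": 0},{"tx": 0,"ty": 0,"tz": 0.0175,"wx": 0,"wy": 0,"wz": 0},{"tx": 0,"ty": 0,"tz": 0.016,"wx": 0,"wy": 0,"wz": 0},{"tx": 0,"ty": 0,"tz": 0,"wx": 0,"wy": 0,"wz": 0}])

```text
time_s: 3.12
tcp_pos: [0.5062, 0.2308, 0.1174]
orientation: [-0.0, 0.64, 0.769, -0.001]
ft_force: [-1.6, 0.3, 1.0]
gripper_width: 0.0867
finger_force: 0.0
```

Emit:
carry_out(deltas=[{"tx": 0,"ty": 0,"tz": 0,"wx": 0,"wy": 0,"wz": 0},{"tx": 0,"ty": 0,"tz": 0,"wx": 0,"wy": 0,"wz": 0},{"tx": 0,"ty": 0,"tz": 0,"wx": 0,"wy": 0,"wz": 0},{"tx": 0,"ty": 0,"tz": 0,"wx": 0,"wy": 0,"wz": 0},{"tx": 0,"ty": 0,"tz": 0,"wx": 0,"wy": 0,"wz": 0},{"tx": 0,"ty": 0,"tz": 0,"wx": 0,"wy": 0,"wz": 0},{"tx": 0,"ty": 0,"tz": 0,"wx": 0,"wy": 0,"wz": 0},{"tx": 0,"ty": 0,"tz": 0,"wx": 0,"wy": 0,"wz": 0}], jaw=-1, squeeze=60)

```text
time_s: 4.12
tcp_pos: [0.5074, 0.2314, 0.1191]
orientation: [0.0, 0.64, 0.769, 0.0]
ft_force: [1.3, 0.4, 0.3]
gripper_width: 0.0195
finger_force: 60.0
```

Emit:
carry_out(deltas=[{"tx": 0,"ty": 0,"tz": -0.003,"wx": 0,"wy": 0,"wz": 0},{"tx": 0,"ty": 0,"tz": -0.003,"wx": 0,"wy": 0,"wz": 0},{"tx": 0,"ty": 0,"tz": 0,"wx": 0,"wy": 0,"wz": 0},{"tx": 0,"ty": 0,"tz": 0,"wx": 0,"wy": 0,"wz": 0}])

```text
time_s: 4.62
tcp_pos: [0.5067, 0.2311, 0.1245]
orientation: [-0.0, 0.64, 0.769, -0.001]
ft_force: [0.0, -0.2, -8.2]
gripper_width: 0.0199
finger_force: 60.0
```

```bash
cat >> h.py <<'E'
H=0.160   # effective cap height above pivot
def capuv(s,near,ths=0.):
    b=[(c,st) for c,st in blobs(capmask(s['pixels']),30) if np.hypot(*(c-near))<25]
    return max(b,key=lambda a:a[1][4]) if b else None
def theta(s,p,M,h=H):
    """lean (about carrier x) from cap column, given tool pose"""
    ax=M[:,1]; yaw=np.arctan2(ax[1],ax[0]); cy=M[:,0]
    piv=p+.120*M[:,1]+.007*M[:,2]
    P=lambda th: piv+h*np.array([np.sin(yaw)*np.sin(th),-np.cos(yaw)*np.sin(th),np.cos(th)])
    a,b=proj(s,[P(0),P(.1)]); r=capuv(s,a)
    if r is None: return None
    return (r[0][0]-a[0])/(b[0]-a[0])*.1, r[1][4], r[0]
def obspose():
    o=robot.get_obs(); q=o['orientation']; return o, np.array(o['tcp_pos']),Rn.from_quat(list(q[1:])+[q[0]]).as_matrix()
E
python3 - <<'E'
from h import *
for i in range(3):
    o,p,M=obspose(); cp,cM=pose(.5075,.2315,.1255,10.5)
    print(round(o['time_s'],3),np.round(p,4),np.round(o['ft_force'],2),np.round(o['wrist_torque'],3),o['gripper_width'])
    for n in('top','side'):
        s=snap(n); print(n,theta(s,cp,cM))
        if i==0: np.savez(f'pics/{n}2.npz',**s)
w=snap('wrist'); np.savez('pics/wrist2.npz',**w)
S=dict(np.load('pics/side0.npz')); cp,cM=pose(.5075,.2315,.1195,10.5); print('side0',theta(S,cp,cM)); S=dict(np.load('pics/top0.npz'));print('top0',theta(S,cp,cM))
a=np.load('pics/side2.npz')['pixels'][180:330,200:400]
cv2.imwrite('pics/c2.png',np.hstack([cv2.resize(x,(400,300),interpolation=cv2.INTER_CUBIC) for x in (a,w['pixels'][100:300,300:640])])[:,:,::-1])
E
```

```text
4.625 [0.5067 0.2311 0.1245] [ 0.05 -0.18 -8.19] [-0.139  0.614  0.023] 0.019899841972555954
top (np.float64(0.007155502734580409), np.int32(205), array([217.71707317, 196.90731707]))
side (np.float64(0.3992626232112053), np.int32(1059), array([269.50991501, 207.49197356]))
4.725 [0.5069 0.2312 0.1247] [ 0.58 -0.52 -8.14] [-0.204  0.588  0.006] 0.019441135313911027
top (np.float64(0.005924886694760947), np.int32(203), array([217.64039409, 196.94581281]))
side (np.float64(0.39600014334673983), np.int32(1058), array([269.38846881, 207.41587902]))
4.825 [0.5071 0.2313 0.1249] [ 0.1   0.28 -7.13] [-0.188  0.622 -0.012] 0.019488521650199677
top (np.float64(0.007384522557086288), np.int32(201), array([217.73134328, 196.82587065]))
side (np.float64(0.391559676308178), np.int32(1053), array([269.22317189, 207.37132004]))
side0 (np.float64(0.6603563593622794), np.int32(1624), array([279.39963054, 208.10098522]))
top0 (np.float64(0.003117937025069765), np.int32(199), array([217.89447236, 197.13567839]))
```

View pics/c2.png

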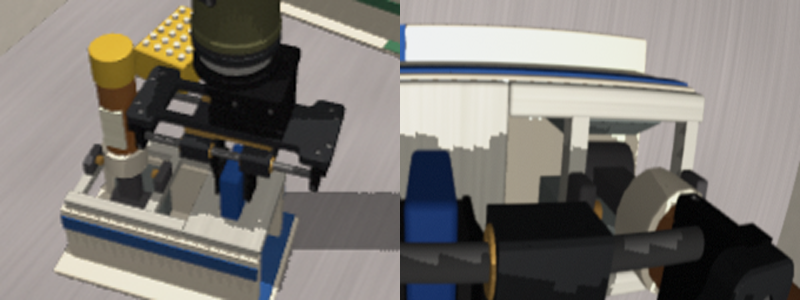

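```bash
python3 - <<'E'
from h import *
cp,cM=pose(.5075,.2315,.1255,10.5); L=[]
for i in range(20):
    o=robot.get_obs(); s=snap('top'); r=theta(s,cp,cM); L.append((o['time_s'],r[0]))
print(np.round(L,4).tolist()); print(o['time_s'],o['orientation'])
E
```

```text
[[4.975, 0.0044], [5.025, 0.004], [5.075, 0.0041], [5.125, 0.0043], [5.175, 0.0052], [5.225, 0.0035], [5.275, 0.0054], [5.325, 0.0039], [5.375, 0.0047], [5.425, 0.0052], [5.475, 0.0041], [5.525, 0.0047], [5.575, 0.0026], [5.625, 0.0024], [5.675, 0.0024], [5.725, 0.0024], [5.775, 0.0012], [5.825, 0.0011], [5.875, -0.0013], [5.925, -0.0038]]
5.925 [2.64696325e-06 6.39781692e-01 7.68556689e-01 3.93714208e-05]
```

```bash
cat > b.py <<'E'
from h import *
import sys
from scipy.linalg import expm
DT=1/80; G,K,C,LA=9.49,6.8,.417,.97
LOG='log.json'
def load(): return json.load(open(LOG))
def mats(s):
    A=np.array([[0,1],[G-K/s,-C/s]]); E=expm(np.block([[A,np.eye(2)],[np.zeros((2,4))]])*DT); return E[:2,:2],E[:2,2:]@[0,1]
def inputs(lg,t0,t1):
    n=int(round((t1-t0)/DT)); t=t0+DT*np.arange(n+1); kt,kp,ky=np.array(lg['knots']).T
    ph=np.interp(t,kt,kp); v=np.gradient(np.interp(t,kt,ky),DT); y=np.interp(t,kt,ky)
    vel=np.diff(y,prepend=y[0]-0)/DT; return t,ph,vel
def kalman(lg,s,t1):
    Ad,Bd=mats(s); t0=lg['meas'][0][0]; t,ph,vel=inputs(lg,t0,t1)
    F=np.eye(3); F[:2,:2]=Ad; x=np.array([0,0,.0045]); P=np.diag([.01,.03,.01])**2.; Q=np.diag([1e-9,.001*DT,1e-5*DT]); Hm=np.array([1,0,1.]); R=.0012**2
    ms=list(lg['meas']); inn=[]; ll=0
    for i in range(len(t)):
        while ms and ms[0][0]<t[i]+DT/2:
            e=ms.pop(0)[1]-Hm@x; S=Hm@P@Hm+R; g=P@Hm/S; x=x+g*e; P=P-np.outer(g,Hm@P); inn.append(e); ll-=.5*(e*e/S+np.log(S))
        if i<len(t)-1:
            u=K/s*(ph[i]+ph[i+1])/2+C/s*(ph[i+1]-ph[i])/DT
            x=F@x; x[:2]+=Bd*u; x[1]+=LA*(vel[i+1]-vel[i]); P=F@P@F.T+Q
    return x,P,inn,ll
def measure(n=2):
    lg=load(); p,M=load_cmd()
    for i in range(n):
        t=robot.get_obs()['time_s']; S=snap('top'); r=theta(S,p,M)
        if r is None: print('NO CAP'); continue
        lg['meas'].append([t,float(r[0])]); lg['area']=int(r[1])
    lg['t']=t+.05; k=lg['knots'][-1]; lg['knots'].append([lg['t'],k[1],k[2]])
    json.dump(lg,open(LOG,'w')); return lg
def plan(lg,goal,n,s=None,hor=10,lift=None):
    """goal=(pivot x,y,tcp z,yaw) reached smoothly in n rows; prints the rows"""
    s=s or lg.get('s',1.); x,P,inn,ll=kalman(lg,s,lg['t'])
    o=robot.get_obs()
    print('t %.2f theta %.4f omega %.4f b %.4f inn %s area %s ft %s'%(lg['t'],*x,np.round(inn[-2:],4),lg.get('area'),np.round(o['ft_force'],1)),'ll',{q:round(kalman(lg,q,lg['t'])[3],1) for q in(.85,.95,1.05,1.2)})
    a=np.array(lg['goal']); g=np.array(goal); u=np.arange(1,n+1)/n; f=u-np.sin(2*np.pi*u)/2/np.pi
    path=a+f[:,None]*(g-a)
    yl=lambda q:-np.sin(np.radians(q[3]))*0+q[1]   # lateral ~ world y
    dy=np.diff(np.r_[a[1],path[:,1]])/.125; dv=np.diff(np.r_[0,dy,0]); N=n+hor
    Ad,Bd=mats(s); phi0=lg['knots'][-1][1]
    def sim(ph):
        z=x[:2].copy(); out=[]; last=phi0
        for k in range(N):
            z=z+[0,LA*(dv[k] if k<=n else 0)]
            for j in range(10):
                p0=last+(ph[k]-last)*j/10; p1=last+(ph[k]-last)*(j+1)/10
                z=Ad@z+Bd*(K/s*(p0+p1)/2+C/s*(p1-p0)/DT)
            last=ph[k]; out.append(z)
            if k==n-1:
                for j in range(8): z=Ad@z+Bd*(K/s*last)
        return np.array(out)
    def res(ph):
        o=sim(ph); d=np.diff(np.r_[phi0,ph]); w=np.ones(N); w[-1]=5
        return np.r_[w*o[:,0],w*.5*o[:,1],.25*ph,.5*d,.4*np.diff(d)]
    r0=res(np.zeros(N)); J=np.array([res(e)-r0 for e in np.eye(N)]).T
    ph=-np.linalg.lstsq(J,r0,rcond=None)[0]; ph=np.radians(np.round(np.degrees(ph),1)); o=sim(ph)
    T=[]
    for k in range(n):
        yw=path[k,3]; px,py=path[k,0]-.12*np.cos(np.radians(yw)),path[k,1]-.12*np.sin(np.radians(yw))
        T.append(pose(px,py,path[k,2],yw,np.degrees(ph[k])))
    p,M=load_cmd(); out=[]
    for q,Nn in T:
        d=np.round(M.T@(q-p),4); w=np.round(np.degrees(Rn.from_matrix(M.T@Nn).as_rotvec()),1)
        p=p+M@d; M=M@Rn.from_rotvec(np.radians(w)).as_matrix(); v=np.r_[d,w]+0.
        out.append('{'+', '.join('"%s": %g'%z for z in zip(('tx','ty','tz','wx','wy','wz'),v))+'}')
    save_cmd(p,M)
    print('['+', '.join(out)+']'); print('phi',np.degrees(ph[:n]).round(1),'pred th',o[:n,0].round(3),'then',o[n:n+3,0].round(3))
    for k in range(n): lg['knots'].append([lg['t']+.125*(k+1),float(ph[k]),float(path[k,1])])
    lg['goal']=list(map(float,g)); json.dump(lg,open(LOG,'w'))
def cyc(goal,n,nm=2,**k): plan(measure(nm),goal,n,**k)
E
python3 - <<'E'
from b import *
M=[[5.525,0.0047],[5.575,0.0026],[5.625,0.0024],[5.675,0.0024],[5.725,0.0024],[5.775,0.0012],[5.825,0.0011],[5.875,-0.0013],[5.925,-0.0038]]
lg=dict(meas=M,knots=[[5.0,0,.2534],[5.975,0,.2534]],goal=[.6255,.2534,.1255,10.5],t=5.975); json.dump(lg,open(LOG,'w'))
p,N=pose(.5075,.2315,.1255,10.5); save_cmd(p,N)
cyc([.6255,.2534,.201,10.5],6,3)
print(load()['meas'][-3:])
E
```

```text
t 6.12 theta -0.0121 omega -0.0240 b 0.0051 inn [0.0012 0.0001] area 207 ft [-0.7  0.1 -6.3] ll {0.85: np.float64(70.4), 0.95: np.float64(70.3), 1.05: np.float64(70.3), 1.2: np.float64(70.3)}
[{"tx": 0, "ty": 0, "tz": -0.0022, "wx": 0, "wy": 1.4, "wz": 0}, {"tx": 0.0003, "ty": 0, "tz": -0.0126, "wx": 0, "wy": 0, "wz": 0}, {"tx": 0.0006, "ty": 0, "tz": -0.0229, "wx": 0, "wy": -0.5, "wz": 0}, {"tx": 0.0004, "ty": 0, "tz": -0.023, "wx": 0, "wy": -0.5, "wz": 0}, {"tx": 0, "ty": 0, "tz": -0.0126, "wx": 0, "wy": -0.3, "wz": 0}, {"tx": 0.0001, "ty": 0, "tz": -0.0022, "wx": 0, "wy": -0.1, "wz": 0}]
phi [1.4 1.4 0.9 0.4 0.1 0. ] pred th [-0.014 -0.014 -0.012 -0.01  -0.008 -0.006] then [-0.004 -0.003 -0.002]
[[5.975, -0.0041178811814340955], [6.025, -0.004274455958045262], [6.075, -0.005748301137886349]]
```

Emit:
carry_out(deltas=[{"tx": 0,"ty": 0,"tz": -0.0022,"wx": 0,"wy": 1.4,"wz": 0},{"tx": 0.0003,"ty": 0,"tz": -0.0126,"wx": 0,"wy": 0,"wz": 0},{"tx": 0.0006,"ty": 0,"tz": -0.0229,"wx": 0,"wy": -0.5,"wz": 0},{"tx": 0.0004,"ty": 0,"tz": -0.023,"wx": 0,"wy": -0.5,"wz": 0},{"tx": 0,"ty": 0,"tz": -0.0126,"wx": 0,"wy": -0.3,"wz": 0},{"tx": 0.0001,"ty": 0,"tz": -0.0022,"wx": 0,"wy": -0.1,"wz": 0}])

```text
time_s: 6.88
tcp_pos: [0.5078, 0.2317, 0.2019]
orientation: [0.0, 0.64, 0.769, 0.001]
ft_force: [0.9, 0.4, -7.8]
gripper_width: 0.0198
finger_force: 60.0
```

```bash
python3 -c "
from b import *
cyc([.6255,.2534,.201,10.5],5,3)
print(load()['meas'][-3:]); o,p,M=obspose(); print(p,load_cmd()[0])"
```

```text
t 7.02 theta 0.0029 omega 0.0334 b 0.0023 inn [0.0022 0.0036] area 223 ft [-0.1 -0.1 -7.5] ll {0.85: np.float64(84.6), 0.95: np.float64(84.5), 1.05: np.float64(84.3), 1.2: np.float64(84.0)}
[{"tx": 0, "ty": 0, "tz": 0, "wx": 0, "wy": -1.1, "wz": 0}, {"tx": 0, "ty": 0, "tz": 0, "wx": 0, "wy": -0.1, "wz": 0}, {"tx": 0, "ty": 0, "tz": 0, "wx": 0, "wy": 0.4, "wz": 0}, {"tx": 0, "ty": 0, "tz": 0, "wx": 0, "wy": 0.5, "wz": 0}, {"tx": 0, "ty": 0, "tz": 0, "wx": 0, "wy": 0.2, "wz": 0}]
phi [-1.1 -1.2 -0.8 -0.3 -0.1] pred th [0.006 0.007 0.007 0.006 0.005] then [0.003 0.002 0.002]
[[6.875, -0.0017490353603226577], [6.925, 0.0009624196033079269], [6.975, 0.004768734055482579]]
[0.50662899 0.23111973 0.19977211] [0.50748555 0.23157794 0.2010147 ]
```

Emit:
carry_out(deltas=[{"tx": 0,"ty": 0,"tz": 0,"wx": 0,"wy": -1.1,"wz": 0},{"tx": 0,"ty": 0,"tz": 0,"wx": 0,"wy": -0.1,"wz": 0},{"tx": 0,"ty": 0,"tz": 0,"wx": 0,"wy": 0.4,"wz": 0},{"tx": 0,"ty": 0,"tz": 0,"wx": 0,"wy": 0.5,"wz": 0},{"tx": 0,"ty": 0,"tz": 0,"wx": 0,"wy": 0.2,"wz": 0}])

```text
time_s: 7.65
tcp_pos: [0.5073, 0.231, 0.2006]
orientation: [0.001, 0.64, 0.768, -0.0]
ft_force: [-0.8, 0.3, -6.6]
gripper_width: 0.0195
finger_force: 60.0
```

```bash
python3 -c "
from b import *
cyc([.621,.2000,.201,8],8,3)
print(load()['meas'][-3:]); o,p,M=obspose(); print(p,load_cmd()[0])"
```

```text
t 7.80 theta -0.0163 omega -0.0425 b 0.0047 inn [-0.0003 -0.0004] area 224 ft [ 0.2 -0.6 -9.3] ll {0.85: np.float64(101.1), 0.95: np.float64(100.8), 1.05: np.float64(100.4), 1.2: np.float64(99.7)}
[{"tx": -0.0006, "ty": -0.0002, "tz": 0, "wx": 0, "wy": 3.4, "wz": 0}, {"tx": -0.0037, "ty": -0.0011, "tz": -0.0002, "wx": 0, "wy": 0.7, "wz": 0.2}, {"tx": -0.0079, "ty": -0.0024, "tz": -0.0006, "wx": 0, "wy": -0.8, "wz": 0.5}, {"tx": -0.0111, "ty": -0.0032, "tz": -0.0006, "wx": -0.1, "wy": -1.5, "wz": 0.5}, {"tx": -0.0111, "ty": -0.0031, "tz": -0.0003, "wx": 0, "wy": -1.6, "wz": 0.6}, {"tx": -0.008, "ty": -0.0021, "tz": 0, "wx": 0, "wy": -1.2, "wz": 0.5}, {"tx": -0.0037, "ty": -0.001, "tz": 0.0001, "wx": 0, "wy": -0.4, "wz": 0.2}, {"tx": -0.0006, "ty": -0.0001, "tz": 0, "wx": 0, "wy": 0.3, "wz": 0}]
phi [ 3.3  4.   3.2  1.7  0.1 -1.1 -1.5 -1.2] pred th [-0.02  -0.021 -0.02  -0.019 -0.018 -0.015 -0.01  -0.005] then [-0.001 -0.001 -0.001]
[[7.65, -0.005439829607516537], [7.7, -0.00750661615710634], [7.75, -0.009667369171337361]]
[0.50724911 0.23121948 0.20066871] [0.50217734 0.1832866  0.20097246]
```

Emit:
carry_out(deltas=[{"tx": -0.0006,"ty": -0.0002,"tz": 0,"wx": 0,"wy": 3.4,"wz": 0},{"tx": -0.0037,"ty": -0.0011,"tz": -0.0002,"wx": 0,"wy": 0.7,"wz": 0.2},{"tx": -0.0079,"ty": -0.0024,"tz": -0.0006,"wx": 0,"wy": -0.8,"wz": 0.5},{"tx": -0.0111,"ty": -0.0032,"tz": -0.0006,"wx": -0.1,"wy": -1.5,"wz": 0.5},{"tx": -0.0111,"ty": -0.0031,"tz": -0.0003,"wx": 0,"wy": -1.6,"wz": 0.6},{"tx": -0.008,"ty": -0.0021,"tz": 0,"wx": 0,"wy": -1.2,"wz": 0.5},{"tx": -0.0037,"ty": -0.001,"tz": 0.0001,"wx": 0,"wy": -0.4,"wz": 0.2},{"tx": -0.0006,"ty": -0.0001,"tz": 0,"wx": 0,"wy": 0.3,"wz": 0}])

```text
time_s: 8.8
tcp_pos: [0.5017, 0.1834, 0.2005]
orientation: [0.008, 0.656, 0.754, -0.006]
ft_force: [-0.4, 0.9, -7.0]
gripper_width: 0.0195
finger_force: 60.0
```

```bash
python3 -c "
from b import *
cyc([.616,.1400,.201,5],8,3)
print(load()['meas'][-3:])"
```

```text
t 8.95 theta -0.0127 omega -0.0012 b 0.0046 inn [0.0025 0.0002] area 225 ft [-0.7  0.  -7.7] ll {0.85: np.float64(114.9), 0.95: np.float64(115.7), 1.05: np.float64(115.3), 1.2: np.float64(114.3)}
[{"tx": -0.0006, "ty": -0.0002, "tz": 0, "wx": 0, "wy": 2.9, "wz": 0}, {"tx": -0.0041, "ty": -0.001, "tz": -0.0001, "wx": 0, "wy": 1.2, "wz": 0.3}, {"tx": -0.009, "ty": -0.0022, "tz": -0.0005, "wx": 0, "wy": -0.3, "wz": 0.5}, {"tx": -0.0125, "ty": -0.003, "tz": -0.0006, "wx": 0, "wy": -1.1, "wz": 0.7}, {"tx": -0.0126, "ty": -0.0028, "tz": -0.0003, "wx": 0, "wy": -1.4, "wz": 0.7}, {"tx": -0.009, "ty": -0.0019, "tz": 0, "wx": 0, "wy": -1.2, "wz": 0.5}, {"tx": -0.0042, "ty": -0.0008, "tz": 0.0001, "wx": 0, "wy": -0.5, "wz": 0.3}, {"tx": -0.0007, "ty": -0.0001, "tz": 0, "wx": 0, "wy": 0.3, "wz": 0}]
phi [ 1.7  2.9  2.6  1.5  0.1 -1.1 -1.6 -1.3] pred th [-0.013 -0.013 -0.013 -0.014 -0.014 -0.012 -0.008 -0.003] then [0.001 0.001 0.001]
[[8.8, -0.011171962239932765], [8.85, -0.008192160711517972], [8.9, -0.008227276636909524]]
```

Emit:
carry_out(deltas=[{"tx": -0.0006,"ty": -0.0002,"tz": 0,"wx": 0,"wy": 2.9,"wz": 0},{"tx": -0.0041,"ty": -0.001,"tz": -0.0001,"wx": 0,"wy": 1.2,"wz": 0.3},{"tx": -0.009,"ty": -0.0022,"tz": -0.0005,"wx": 0,"wy": -0.3,"wz": 0.5},{"tx": -0.0125,"ty": -0.003,"tz": -0.0006,"wx": 0,"wy": -1.1,"wz": 0.7},{"tx": -0.0126,"ty": -0.0028,"tz": -0.0003,"wx": 0,"wy": -1.4,"wz": 0.7},{"tx": -0.009,"ty": -0.0019,"tz": 0,"wx": 0,"wy": -1.2,"wz": 0.5},{"tx": -0.0042,"ty": -0.0008,"tz": 0.0001,"wx": 0,"wy": -0.5,"wz": 0.3},{"tx": -0.0007,"ty": -0.0001,"tz": 0,"wx": 0,"wy": 0.3,"wz": 0}])

```text
time_s: 9.95
tcp_pos: [0.496, 0.1297, 0.2006]
orientation: [0.008, 0.676, 0.737, -0.008]
ft_force: [0.1, -0.4, -7.5]
gripper_width: 0.0196
finger_force: 60.0
```

```bash
python3 -c "
from b import *
cyc([.611,.0800,.201,2.5],8,3)
print(load()['meas'][-3:])"
```

```text
t 10.10 theta -0.0331 omega -0.0359 b 0.0059 inn [0.0019 0.0008] area 225 ft [ 0.6  0.1 -7.9] ll {0.85: np.float64(129.3), 0.95: np.float64(130.5), 1.05: np.float64(130.3), 1.2: np.float64(129.2)}
[{"tx": -0.0006, "ty": -0.0001, "tz": 0, "wx": 0, "wy": 5.2, "wz": 0}, {"tx": -0.0043, "ty": -0.0008, "tz": -0.0003, "wx": 0, "wy": 1.2, "wz": 0.2}, {"tx": -0.0092, "ty": -0.0018, "tz": -0.0008, "wx": -0.1, "wy": -1, "wz": 0.5}, {"tx": -0.0129, "ty": -0.0022, "tz": -0.0009, "wx": 0, "wy": -2, "wz": 0.5}, {"tx": -0.0129, "ty": -0.0021, "tz": -0.0005, "wx": 0, "wy": -1.9, "wz": 0.6}, {"tx": -0.0093, "ty": -0.0015, "tz": 0, "wx": 0, "wy": -1.4, "wz": 0.5}, {"tx": -0.0043, "ty": -0.0006, "tz": 0.0001, "wx": 0, "wy": -0.5, "wz": 0.2}, {"tx": -0.0006, "ty": -0.0001, "tz": 0, "wx": 0, "wy": 0.4, "wz": 0}]
phi [ 3.9  5.1  4.1  2.1  0.2 -1.2 -1.7 -1.3] pred th [-0.036 -0.036 -0.033 -0.03  -0.027 -0.021 -0.015 -0.008] then [-0.003 -0.002 -0.001]
[[9.95, -0.025418384333132774], [10.0, -0.02449988820890654], [10.05, -0.025418384333132774]]
```

Emit:
carry_out(deltas=[{"tx": -0.0006,"ty": -0.0001,"tz": 0,"wx": 0,"wy": 5.2,"wz": 0},{"tx": -0.0043,"ty": -0.0008,"tz": -0.0003,"wx": 0,"wy": 1.2,"wz": 0.2},{"tx": -0.0092,"ty": -0.0018,"tz": -0.0008,"wx": -0.1,"wy": -1,"wz": 0.5},{"tx": -0.0129,"ty": -0.0022,"tz": -0.0009,"wx": 0,"wy": -2,"wz": 0.5},{"tx": -0.0129,"ty": -0.0021,"tz": -0.0005,"wx": 0,"wy": -1.9,"wz": 0.6},{"tx": -0.0093,"ty": -0.0015,"tz": 0,"wx": 0,"wy": -1.4,"wz": 0.5},{"tx": -0.0043,"ty": -0.0006,"tz": 0.0001,"wx": 0,"wy": -0.5,"wz": 0.2},{"tx": -0.0006,"ty": -0.0001,"tz": 0,"wx": 0,"wy": 0.4,"wz": 0}])

```text
time_s: 11.1
tcp_pos: [0.4906, 0.0749, 0.2005]
orientation: [0.008, 0.692, 0.722, -0.008]
ft_force: [0.3, 0.3, -8.0]
gripper_width: 0.0197
finger_force: 60.0
```

```bash
python3 -c "
from b import *
cyc([.6065,.0200,.201,0],8,3)
print(load()['meas'][-3:])"
```

```text
t 11.25 theta -0.0347 omega -0.0244 b 0.0073 inn [0.0016 0.0004] area 229 ft [ 0.4 -0.7 -8.7] ll {0.85: np.float64(141.8), 0.95: np.float64(145.3), 1.05: np.float64(145.6), 1.2: np.float64(144.4)}
[{"tx": -0.0007, "ty": 0, "tz": 0, "wx": 0, "wy": 4.9, "wz": 0}, {"tx": -0.0043, "ty": -0.0006, "tz": -0.0003, "wx": 0, "wy": 1.3, "wz": 0.2}, {"tx": -0.0093, "ty": -0.0012, "tz": -0.0008, "wx": -0.1, "wy": -1, "wz": 0.4}, {"tx": -0.0129, "ty": -0.0015, "tz": -0.0009, "wx": 0, "wy": -1.9, "wz": 0.6}, {"tx": -0.013, "ty": -0.0014, "tz": -0.0004, "wx": 0, "wy": -1.9, "wz": 0.6}, {"tx": -0.0094, "ty": -0.0009, "tz": 0, "wx": 0, "wy": -1.3, "wz": 0.5}, {"tx": -0.0043, "ty": -0.0004, "tz": 0.0001, "wx": 0, "wy": -0.5, "wz": 0.2}, {"tx": -0.0007, "ty": 0, "tz": 0, "wx": 0, "wy": 0.4, "wz": 0}]
phi [ 3.6  4.9  3.9  2.   0.1 -1.2 -1.7 -1.3] pred th [-0.037 -0.035 -0.033 -0.03  -0.027 -0.022 -0.016 -0.009] then [-0.004 -0.004 -0.003]
[[11.1, -0.027224423490279388], [11.15, -0.025806036785075134], [11.2, -0.026334608572361785]]
```

Emit:
carry_out(deltas=[{"tx": -0.0007,"ty": 0,"tz": 0,"wx": 0,"wy": 4.9,"wz": 0},{"tx": -0.0043,"ty": -0.0006,"tz": -0.0003,"wx": 0,"wy": 1.3,"wz": 0.2},{"tx": -0.0093,"ty": -0.0012,"tz": -0.0008,"wx": -0.1,"wy": -1,"wz": 0.4},{"tx": -0.0129,"ty": -0.0015,"tz": -0.0009,"wx": 0,"wy": -1.9,"wz": 0.6},{"tx": -0.013,"ty": -0.0014,"tz": -0.0004,"wx": 0,"wy": -1.9,"wz": 0.6},{"tx": -0.0094,"ty": -0.0009,"tz": 0,"wx": 0,"wy": -1.3,"wz": 0.5},{"tx": -0.0043,"ty": -0.0004,"tz": 0.0001,"wx": 0,"wy": -0.5,"wz": 0.2},{"tx": -0.0007,"ty": 0,"tz": 0,"wx": 0,"wy": 0.4,"wz": 0}])

```text
time_s: 12.25
tcp_pos: [0.486, 0.0201, 0.2005]
orientation: [0.008, 0.707, 0.707, -0.008]
ft_force: [-0.1, 0.3, -8.3]
gripper_width: 0.0193
finger_force: 60.0
```

```bash
python3 -c "
from b import *
cyc([.6065,.0200,.201,0],6,3,s=1.05)
print(load()['meas'][-3:])"
```

```text
t 12.40 theta -0.0171 omega 0.0056 b 0.0028 inn [0.0045 0.0009] area 232 ft [-0.3 -0.4 -7.8] ll {0.85: np.float64(153.1), 0.95: np.float64(158.1), 1.05: np.float64(158.8), 1.2: np.float64(157.8)}
[{"tx": 0, "ty": 0, "tz": 0, "wx": 0, "wy": 1.8, "wz": 0}, {"tx": 0, "ty": 0, "tz": 0, "wx": 0, "wy": 0.5, "wz": 0}, {"tx": 0, "ty": 0, "tz": 0, "wx": 0, "wy": -0.2, "wz": 0}, {"tx": 0, "ty": 0, "tz": 0, "wx": 0, "wy": -0.4, "wz": 0}, {"tx": 0, "ty": 0, "tz": 0, "wx": 0, "wy": -0.2, "wz": 0}, {"tx": 0, "ty": 0, "tz": 0, "wx": 0, "wy": -0.1, "wz": 0}]
phi [0.5 1.  0.8 0.4 0.2 0.1] pred th [-0.017 -0.016 -0.014 -0.011 -0.009 -0.007] then [-0.004 -0.003 -0.002]
[[12.25, -0.019702644560660065], [12.3, -0.014801506067453353], [12.35, -0.014521869876200341]]
```

Emit:
carry_out(deltas=[{"tx": 0,"ty": 0,"tz": 0,"wx": 0,"wy": 1.8,"wz": 0},{"tx": 0,"ty": 0,"tz": 0,"wx": 0,"wy": 0.5,"wz": 0},{"tx": 0,"ty": 0,"tz": 0,"wx": 0,"wy": -0.2,"wz": 0},{"tx": 0,"ty": 0,"tz": 0,"wx": 0,"wy": -0.4,"wz": 0},{"tx": 0,"ty": 0,"tz": 0,"wx": 0,"wy": -0.2,"wz": 0},{"tx": 0,"ty": 0,"tz": 0,"wx": 0,"wy": -0.1,"wz": 0}])

```text
time_s: 13.15
tcp_pos: [0.486, 0.0201, 0.2005]
orientation: [-0.0, 0.707, 0.707, 0.001]
ft_force: [-0.9, 0.3, -7.2]
gripper_width: 0.0194
finger_force: 60.0
```

```bash
python3 -c "
from b import *
cyc([.6065,.0200,.201,0],7,3,s=1.05)
print(load()['meas'][-3:])"
```

```text
t 13.30 theta -0.0268 omega -0.0204 b 0.0040 inn [0.0006 0.0013] area 232 ft [ 0.5  0.3 -8.4] ll {0.85: np.float64(169.1), 0.95: np.float64(173.9), 1.05: np.float64(174.4), 1.2: np.float64(173.0)}
[{"tx": 0, "ty": 0, "tz": 0, "wx": 0, "wy": 2.1, "wz": 0}, {"tx": 0, "ty": 0, "tz": 0, "wx": 0, "wy": 0.2, "wz": 0}, {"tx": 0, "ty": 0, "tz": 0, "wx": 0, "wy": -0.9, "wz": 0}, {"tx": 0, "ty": 0, "tz": 0, "wx": 0, "wy": -0.8, "wz": 0}, {"tx": 0, "ty": 0, "tz": 0, "wx": 0, "wy": -0.5, "wz": 0}, {"tx": 0, "ty": 0, "tz": 0, "wx": 0, "wy": -0.2, "wz": 0}, {"tx": 0, "ty": 0, "tz": 0, "wx": 0, "wy": 0, "wz": 0}]
phi [2.2 2.4 1.5 0.7 0.2 0.  0. ] pred th [-0.028 -0.027 -0.023 -0.019 -0.015 -0.012 -0.009] then [-0.006 -0.005 -0.004]
[[13.15, -0.02101737827145661], [13.2, -0.021385960885806576], [13.25, -0.021385960885806576]]
```

Emit:
carry_out(deltas=[{"tx": 0,"ty": 0,"tz": 0,"wx": 0,"wy": 2.1,"wz": 0},{"tx": 0,"ty": 0,"tz": 0,"wx": 0,"wy": 0.2,"wz": 0},{"tx": 0,"ty": 0,"tz": 0,"wx": 0,"wy": -0.9,"wz": 0},{"tx": 0,"ty": 0,"tz": 0,"wx": 0,"wy": -0.8,"wz": 0},{"tx": 0,"ty": 0,"tz": 0,"wx": 0,"wy": -0.5,"wz": 0},{"tx": 0,"ty": 0,"tz": 0,"wx": 0,"wy": -0.2,"wz": 0},{"tx": 0,"ty": 0,"tz": 0,"wx": 0,"wy": 0,"wz": 0}])

```text
time_s: 14.18
tcp_pos: [0.486, 0.02, 0.2006]
orientation: [0.0, 0.707, 0.707, 0.0]
ft_force: [0.9, -0.4, -8.1]
gripper_width: 0.0199
finger_force: 60.0
```

```bash
sed -i 's/w\*.5\*o\[:,1\],.25\*ph,.5\*d,.4\*np.diff(d)/w*.3*o[:,1],.1*ph,.3*d,.2*np.diff(d)/' b.py; python3 -c "
from b import *
cyc([.6065,.0200,.201,0],7,3,s=1.05)
print(load()['meas'][-3:])"
```

```text
t 14.33 theta 0.0159 omega 0.0565 b 0.0015 inn [0.0004 0.002 ] area 229 ft [ 1.1 -0.2 -7.3] ll {0.85: np.float64(184.3), 0.95: np.float64(189.2), 1.05: np.float64(189.7), 1.2: np.float64(188.3)}
[{"tx": 0, "ty": 0, "tz": 0, "wx": 0, "wy": -3.4, "wz": 0}, {"tx": 0, "ty": 0, "tz": 0, "wx": 0, "wy": 0.1, "wz": 0}, {"tx": 0, "ty": 0, "tz": 0, "wx": 0, "wy": 1.7, "wz": 0}, {"tx": 0, "ty": 0, "tz": 0, "wx": 0, "wy": 1.3, "wz": 0}, {"tx": 0, "ty": 0, "tz": 0, "wx": 0, "wy": 0.7, "wz": 0}, {"tx": 0, "ty": 0, "tz": 0, "wx": 0, "wy": 0.1, "wz": 0}, {"tx": 0, "ty": 0, "tz": 0, "wx": 0, "wy": -0.2, "wz": 0}]
phi [-3.4 -3.3 -1.6 -0.3  0.4  0.5  0.3] pred th [0.021 0.02  0.016 0.011 0.007 0.004 0.003] then [0.002 0.002 0.002]
[[14.175, 0.00853701462752022], [14.225, 0.011085649750078534], [14.275, 0.015269773474379876]]
```

Emit:
carry_out(deltas=[{"tx": 0,"ty": 0,"tz": 0,"wx": 0,"wy": -3.4,"wz": 0},{"tx": 0,"ty": 0,"tz": 0,"wx": 0,"wy": 0.1,"wz": 0},{"tx": 0,"ty": 0,"tz": 0,"wx": 0,"wy": 1.7,"wz": 0},{"tx": 0,"ty": 0,"tz": 0,"wx": 0,"wy": 1.3,"wz": 0},{"tx": 0,"ty": 0,"tz": 0,"wx": 0,"wy": 0.7,"wz": 0},{"tx": 0,"ty": 0,"tz": 0,"wx": 0,"wy": 0.1,"wz": 0},{"tx": 0,"ty": 0,"tz": 0,"wx": 0,"wy": -0.2,"wz": 0}])

```text
time_s: 15.2
tcp_pos: [0.486, 0.0198, 0.2006]
orientation: [-0.002, 0.708, 0.707, 0.002]
ft_force: [0.7, -0.5, -7.7]
gripper_width: 0.0197
finger_force: 60.0
```

```bash
python3 -c "
from b import *
cyc([.6065,.0200,.201,0],6,3,s=1.05)
print(load()['meas'][-3:])"
```

```text
t 15.35 theta -0.0162 omega -0.0376 b 0.0036 inn [-0.0017 -0.0007] area 231 ft [-0.  -0.4 -7.6] ll {0.85: np.float64(198.6), 0.95: np.float64(204.7), 1.05: np.float64(205.1), 1.2: np.float64(202.4)}
[{"tx": 0, "ty": 0, "tz": 0, "wx": 0, "wy": 2.5, "wz": 0}, {"tx": 0, "ty": 0, "tz": 0, "wx": 0, "wy": -0.2, "wz": 0}, {"tx": 0, "ty": 0, "tz": 0, "wx": 0, "wy": -1.4, "wz": 0}, {"tx": 0, "ty": 0, "tz": 0, "wx": 0, "wy": -1, "wz": 0}, {"tx": 0, "ty": 0, "tz": 0, "wx": 0, "wy": -0.5, "wz": 0}, {"tx": 0, "ty": 0, "tz": 0, "wx": 0, "wy": 0, "wz": 0}]
phi [ 2.8  2.6  1.2  0.2 -0.3 -0.3] pred th [-0.019 -0.018 -0.014 -0.01  -0.006 -0.004] then [-0.001 -0.     0.   ]
[[15.2, -0.005957616784734758], [15.25, -0.009120385783552684], [15.3, -0.010967490873854364]]
```

Emit:
carry_out(deltas=[{"tx": 0,"ty": 0,"tz": 0,"wx": 0,"wy": 2.5,"wz": 0},{"tx": 0,"ty": 0,"tz": 0,"wx": 0,"wy": -0.2,"wz": 0},{"tx": 0,"ty": 0,"tz": 0,"wx": 0,"wy": -1.4,"wz": 0},{"tx": 0,"ty": 0,"tz": 0,"wx": 0,"wy": -1,"wz": 0},{"tx": 0,"ty": 0,"tz": 0,"wx": 0,"wy": -0.5,"wz": 0},{"tx": 0,"ty": 0,"tz": 0,"wx": 0,"wy": 0,"wz": 0}])

```text
time_s: 16.1
tcp_pos: [0.486, 0.0203, 0.2005]
orientation: [0.002, 0.707, 0.707, -0.002]
ft_force: [-0.1, 0.6, -6.9]
gripper_width: 0.0197
finger_force: 60.0
```

```bash
python3 -c "
from b import *
cyc([.6065,.0200,.201,0],6,3,s=1.05)
print(load()['meas'][-3:])"
```

```text
t 16.25 theta 0.0236 omega 0.0608 b 0.0001 inn [0.004  0.0011] area 234 ft [ 0.5  0.6 -7.6] ll {0.85: np.float64(212.3), 0.95: np.float64(218.6), 1.05: np.float64(219.2), 1.2: np.float64(216.5)}
[{"tx": 0, "ty": 0, "tz": 0, "wx": 0, "wy": -4, "wz": 0}, {"tx": 0, "ty": 0, "tz": 0, "wx": 0, "wy": 0.4, "wz": 0}, {"tx": 0, "ty": 0, "tz": 0, "wx": 0, "wy": 2, "wz": 0}, {"tx": 0, "ty": 0, "tz": 0, "wx": 0, "wy": 1.6, "wz": 0}, {"tx": 0, "ty": 0, "tz": 0, "wx": 0, "wy": 0.7, "wz": 0}, {"tx": 0, "ty": 0, "tz": 0, "wx": 0, "wy": 0.1, "wz": 0}]
phi [-4.3 -3.9 -1.9 -0.3  0.4  0.5] pred th [0.028 0.027 0.021 0.015 0.01  0.006] then [0.003 0.002 0.002]
[[16.1, 0.01247029163905504], [16.15, 0.018465728025048613], [16.2, 0.020980769939717186]]
```

```bash
cat > fit.py <<'E'
import b
from b import *
from scipy.optimize import minimize
def fit(lg,show=True):
    k0=np.array(lg['knots'])
    def f(v,s=1.):
        b.K=6.8*v[0]; b.LA=.97*v[1]; b.G=2.69*v[3]+b.K; l=dict(lg); k=k0.copy(); k[1:,0]+=v[2]; l['knots']=k
        return -b.kalman(l,1.,lg['t'])[3]+((v[0]-1)/.25)**2/2+((v[1]-1)/.15)**2/2+(v[2]/.06)**2/2+((v[3]-1)/.4)**2/2
    r=minimize(f,[1,1,.02,1],method='Nelder-Mead',options=dict(maxiter=250,xatol=.01,fatol=.02)); f([1,1,0,1])
    print('fit K,LA,lag,net',r.x.round(3),'ll',-r.fun, 'nominal',-f([1,1,0,1])); return r.x
if __name__=='__main__':
    lg=load(); lg['knots']=lg['knots'][:-6]; json.dump(lg,open(LOG,'w')); p,M=pose(.4865,.02,.201,0,-.3); save_cmd(p,M); fit(lg)
E
python3 fit.py
```

```text
fit K,LA,lag,net [1.137 1.044 0.084 0.926] ll 221.77877026169352 nominal 219.2632902135929
```

```bash
cp b.py b_old.py; python3 - <<'E'
s=open('b.py').read()
s=s.replace("DT=1/80; G,K,C,LA=9.49,6.8,.417,.97","DT=1/80; LA=1.0; K=6.8*1.1; G=2.69*.95+K; C=.417; LAG=6")
s=s.replace("kt,kp,ky=np.array(lg['knots']).T","kt,kp,ky=np.array(lg['knots']).T; kt=kt+LAG*DT")
i=s.index("    def sim(ph):"); j=s.index("    def res(ph):")
s=s[:i]+'''    kt,kp,ky=np.array(lg['knots']).T; th_=lg['t']+DT*np.arange(-LAG-1,1); hp=np.interp(th_,kt,kp); hy=np.interp(th_,kt,ky)
    tt=np.r_[np.arange(n+1)*.125,n*.125+.15+np.arange(1,hor+1)*.125]; nt=int(round(tt[-1]/DT)); tg=DT*np.arange(1,nt+1)
    yy=np.r_[hy,np.interp(tg,np.arange(n+1)*.125,np.r_[a[1],path[:,1]])]; vv=np.diff(yy)/DT
    idx=np.round(tt[1:]/DT).astype(int)-1
    def sim(ph):
        pp=np.r_[hp,np.interp(tg,np.r_[tt[:n+1],n*.125+.15,tt[n+1:]],np.r_[phi0,ph[:n],ph[n-1],ph[n:]])]
        z=x[:2].copy(); out=[]
        for k in range(nt):
            z=Ad@z+Bd*(K/s*(pp[k+1]+pp[k+2])/2+C/s*(pp[k+2]-pp[k+1])/DT); z=z+[0,LA*(vv[k+1]-vv[k])]; out.append(z)
        return np.array(out)[idx]
'''+s[j:]
open('b.py','w').write(s)
E
python3 -c "
from b import *
plan(load(),[.6065,.0200,.201,0],6,s=1.)"
```

```text
t 16.25 theta 0.0198 omega 0.0635 b 0.0042 inn [0.0035 0.0005] area 234 ft [ 0.5  0.6 -7.6] ll {0.85: np.float64(215.6), 0.95: np.float64(222.4), 1.05: np.float64(221.9), 1.2: np.float64(217.6)}
[{"tx": 0, "ty": 0, "tz": 0, "wx": 0, "wy": -3.8, "wz": 0}, {"tx": 0, "ty": 0, "tz": 0, "wx": 0, "wy": 0.6, "wz": 0}, {"tx": 0, "ty": 0, "tz": 0, "wx": 0, "wy": 2.1, "wz": 0}, {"tx": 0, "ty": 0, "tz": 0, "wx": 0, "wy": 1.5, "wz": 0}, {"tx": 0, "ty": 0, "tz": 0, "wx": 0, "wy": 0.4, "wz": 0}, {"tx": 0, "ty": 0, "tz": 0, "wx": 0, "wy": -0.1, "wz": 0}]
phi [-4.1 -3.5 -1.4  0.1  0.5  0.4] pred th [0.027 0.029 0.025 0.018 0.012 0.007] then [0.002 0.001 0.001]
```

Emit:
carry_out(deltas=[{"tx": 0,"ty": 0,"tz": 0,"wx": 0,"wy": -3.8,"wz": 0},{"tx": 0,"ty": 0,"tz": 0,"wx": 0,"wy": 0.6,"wz": 0},{"tx": 0,"ty": 0,"tz": 0,"wx": 0,"wy": 2.1,"wz": 0},{"tx": 0,"ty": 0,"tz": 0,"wx": 0,"wy": 1.5,"wz": 0},{"tx": 0,"ty": 0,"tz": 0,"wx": 0,"wy": 0.4,"wz": 0},{"tx": 0,"ty": 0,"tz": 0,"wx": 0,"wy": -0.1,"wz": 0}])

```text
time_s: 17.0
tcp_pos: [0.486, 0.0193, 0.2006]
orientation: [-0.002, 0.708, 0.706, 0.003]
ft_force: [-0.7, 0.1, -7.1]
gripper_width: 0.0194
finger_force: 60.0
```

```bash
python3 -c "
from b import *
cyc([.6065,.0200,.201,0],6,3,s=1.)
print(load()['meas'][-3:])"
```

```text
t 17.15 theta -0.0079 omega -0.0418 b 0.0061 inn [-0.0002 -0.0021] area 231 ft [-0.2  0.7 -7.5] ll {0.85: np.float64(230.5), 0.95: np.float64(238.2), 1.05: np.float64(237.1), 1.2: np.float64(231.1)}
[{"tx": 0, "ty": 0, "tz": 0, "wx": 0, "wy": 1.8, "wz": 0}, {"tx": 0, "ty": 0, "tz": 0, "wx": 0, "wy": -0.4, "wz": 0}, {"tx": 0, "ty": 0, "tz": 0, "wx": 0, "wy": -1.1, "wz": 0}, {"tx": 0, "ty": 0, "tz": 0, "wx": 0, "wy": -0.7, "wz": 0}, {"tx": 0, "ty": 0, "tz": 0, "wx": 0, "wy": -0.3, "wz": 0}, {"tx": 0, "ty": 0, "tz": 0, "wx": 0, "wy": 0.1, "wz": 0}]
phi [ 2.2  1.8  0.7 -0.  -0.3 -0.2] pred th [-0.013 -0.014 -0.012 -0.009 -0.006 -0.004] then [-0.002 -0.002 -0.002]
[[17.0, 0.0055303988721657205], [17.05, 0.0034435910877864094], [17.1, -0.0004431440665583373]]
```

Emit:
carry_out(deltas=[{"tx": 0,"ty": 0,"tz": 0,"wx": 0,"wy": 1.8,"wz": 0},{"tx": 0,"ty": 0,"tz": 0,"wx": 0,"wy": -0.4,"wz": 0},{"tx": 0,"ty": 0,"tz": 0,"wx": 0,"wy": -1.1,"wz": 0},{"tx": 0,"ty": 0,"tz": 0,"wx": 0,"wy": -0.7,"wz": 0},{"tx": 0,"ty": 0,"tz": 0,"wx": 0,"wy": -0.3,"wz": 0},{"tx": 0,"ty": 0,"tz": 0,"wx": 0,"wy": 0.1,"wz": 0}])

```text
time_s: 17.9
tcp_pos: [0.486, 0.0202, 0.2005]
orientation: [0.001, 0.707, 0.707, -0.001]
ft_force: [0.2, 0.2, -8.1]
gripper_width: 0.0195
finger_force: 60.0
```

```bash
python3 -c "
from b import *
lg=measure(3)
import b
from fit import fit
b.LAG=0; K,LA,lag,net=fit(lg); b.LAG=6; b.K=6.8*1.1; b.LA=1.; b.G=2.69*.95+b.K
plan(lg,[.608,-.0400,.201,-1],8,s=1.)
print(load()['meas'][-3:])"
```

```text
fit K,LA,lag,net [1.239 1.044 0.094 1.005] ll 252.0078293909895 nominal 248.14685628059343
t 18.05 theta 0.0347 omega 0.0758 b 0.0012 inn [0.0013 0.0032] area 236 ft [ 0.7 -0.  -7.2] ll {0.85: np.float64(244.2), 0.95: np.float64(252.3), 1.05: np.float64(251.5), 1.2: np.float64(245.4)}
[{"tx": -0.0007, "ty": 0, "tz": 0, "wx": 0, "wy": -4.1, "wz": 0}, {"tx": -0.0045, "ty": 0.0001, "tz": 0.0003, "wx": 0, "wy": 1.5, "wz": 0.1}, {"tx": -0.01, "ty": 0.0003, "tz": 0.0005, "wx": 0, "wy": 2.6, "wz": 0.2}, {"tx": -0.0137, "ty": 0.0004, "tz": 0.0001, "wx": 0, "wy": 1, "wz": 0.2}, {"tx": -0.0138, "ty": 0.0005, "tz": -0.0002, "wx": 0, "wy": -0.6, "wz": 0.2}, {"tx": -0.0099, "ty": 0.0004, "tz": 0, "wx": 0, "wy": -1, "wz": 0.2}, {"tx": -0.0045, "ty": 0.0002, "tz": 0, "wx": 0, "wy": -0.3, "wz": 0.1}, {"tx": -0.0008, "ty": 0, "tz": 0, "wx": 0, "wy": 0.4, "wz": 0}]
phi [-4.3 -2.8 -0.2  0.8  0.2 -0.8 -1.1 -0.7] pred th [0.044 0.046 0.039 0.028 0.017 0.009 0.005 0.004] then [0.005 0.004 0.004]
[[17.9, 0.023629141577680327], [17.95, 0.027570619763030393], [18.0, 0.03334069504475063]]
```

```bash
sed -i 's/LA=1.0; K=6.8\*1.1; G=2.69\*.95+K; C=.417; LAG=6/LA=1.0; K=6.8*1.2; G=2.69*.95+K; C=.417; LAG=7/' b.py; python3 -c "
from b import *
lg=load(); lg['knots']=lg['knots'][:-8]; lg['goal']=[.6065,.02,.201,0]; p,M=pose(.4865,.02,.201,0,np.degrees(lg['knots'][-1][1])); save_cmd(p,M); print(lg['knots'][-1],lg['t'])
plan(lg,[.608,-.0300,.201,-.7],6,s=1.)"
```

```text
[18.05, -0.003490658503988659, 0.02] 18.05
t 18.05 theta 0.0342 omega 0.0769 b 0.0019 inn [0.0012 0.0031] area 236 ft [ 0.7 -0.  -7.2] ll {0.85: np.float64(240.3), 0.95: np.float64(252.5), 1.05: np.float64(252.7), 1.2: np.float64(246.6)}
[{"tx": -0.0014, "ty": 0, "tz": 0, "wx": 0, "wy": -3.1, "wz": 0}, {"tx": -0.0081, "ty": 0.0003, "tz": 0.0005, "wx": 0, "wy": 1.2, "wz": 0.1}, {"tx": -0.0147, "ty": 0.0005, "tz": 0.0005, "wx": 0, "wy": 1.3, "wz": 0.2}, {"tx": -0.0148, "ty": 0.0005, "tz": 0.0002, "wx": 0, "wy": 0.1, "wz": 0.3}, {"tx": -0.0081, "ty": 0.0004, "tz": 0.0001, "wx": 0, "wy": -0.2, "wz": 0.1}, {"tx": -0.0014, "ty": 0, "tz": 0, "wx": 0, "wy": 0.3, "wz": 0}]
phi [-3.3 -2.1 -0.8 -0.7 -0.9 -0.6] pred th [0.044 0.047 0.04  0.026 0.014 0.009] then [0.007 0.006 0.005]
```

Emit:
carry_out(deltas=[{"tx": -0.0014,"ty": 0,"tz": 0,"wx": 0,"wy": -3.1,"wz": 0},{"tx": -0.0081,"ty": 0.0003,"tz": 0.0005,"wx": 0,"wy": 1.2,"wz": 0.1},{"tx": -0.0147,"ty": 0.0005,"tz": 0.0005,"wx": 0,"wy": 1.3,"wz": 0.2},{"tx": -0.0148,"ty": 0.0005,"tz": 0.0002,"wx": 0,"wy": 0.1,"wz": 0.3},{"tx": -0.0081,"ty": 0.0004,"tz": 0.0001,"wx": 0,"wy": -0.2,"wz": 0.1},{"tx": -0.0014,"ty": 0,"tz": 0,"wx": 0,"wy": 0.3,"wz": 0}])

```text
time_s: 18.8
tcp_pos: [0.4874, -0.0291, 0.2006]
orientation: [0.004, 0.712, 0.702, -0.003]
ft_force: [-0.2, 1.1, -8.8]
gripper_width: 0.0198
finger_force: 60.0
```

```bash
python3 -c "
from b import *
cyc([.610,-.0800,.201,-1.4],6,3,s=1.)
print(load()['meas'][-3:])"
```

```text
t 18.95 theta -0.0177 omega -0.0474 b 0.0046 inn [-0.0006 -0.001 ] area 230 ft [ 0.2  0.6 -8.5] ll {0.85: np.float64(255.9), 0.95: np.float64(268.7), 1.05: np.float64(267.9), 1.2: np.float64(259.8)}
[{"tx": -0.0014, "ty": 0.0001, "tz": 0.0001, "wx": 0, "wy": 6.5, "wz": 0}, {"tx": -0.008, "ty": 0.0004, "tz": -0.0009, "wx": 0, "wy": -0.4, "wz": 0.1}, {"tx": -0.0147, "ty": 0.0008, "tz": -0.0014, "wx": 0, "wy": -3.5, "wz": 0.3}, {"tx": -0.0148, "ty": 0.0009, "tz": -0.0005, "wx": 0, "wy": -3.1, "wz": 0.2}, {"tx": -0.0081, "ty": 0.0006, "tz": 0.0001, "wx": 0, "wy": -1.1, "wz": 0.1}, {"tx": -0.0014, "ty": 0.0001, "tz": 0.0001, "wx": 0, "wy": 0.7, "wz": 0}]
phi [ 5.9  5.5  2.  -1.1 -2.2 -1.5] pred th [-0.024 -0.026 -0.024 -0.02  -0.017 -0.012] then [-0.002 -0.001 -0.001]
[[18.8, -0.005502695929409391], [18.85, -0.008018377441655736], [18.9, -0.011162907479984045]]
```

```bash
python3 -c "
import b; from b import *
lg=load(); lg['knots']=lg['knots'][:-6]
for Kk in (6.8,):
  for LA in (.97,):
    for L in (0,3,5,7,9,11):
      b.K=Kk; b.G=9.49; b.LA=LA; b.LAG=L
      print(L,[(s,round(b.kalman(lg,s,lg['t'])[3],1)) for s in (.8,.85,.9,.95,1.,1.1,1.2)])
for L in (5,7,9):
  for net in (1.,1.5,2,2.7,3.5):
    b.LAG=L; print(L,net,end=' ')
    for Kk in (6,7,8,9,10): b.K=Kk; b.G=Kk+net; print(Kk,round(b.kalman(lg,1.,lg['t'])[3],1),end='; ')
    print()
"
```

```text
0 [(0.8, np.float64(242.8)), (0.85, np.float64(254.1)), (0.9, np.float64(260.0)), (0.95, np.float64(262.6)), (1.0, np.float64(263.3)), (1.1, np.float64(261.3)), (1.2, np.float64(257.5))]
3 [(0.8, np.float64(251.1)), (0.85, np.float64(260.3)), (0.9, np.float64(264.5)), (0.95, np.float64(265.7)), (1.0, np.float64(265.2)), (1.1, np.float64(261.6)), (1.2, np.float64(256.6))]
5 [(0.8, np.float64(255.7)), (0.85, np.float64(263.7)), (0.9, np.float64(266.8)), (0.95, np.float64(267.2)), (1.0, np.float64(266.0)), (1.1, np.float64(261.5)), (1.2, np.float64(255.8))]
7 [(0.8, np.float64(259.2)), (0.85, np.float64(266.1)), (0.9, np.float64(268.3)), (0.95, np.float64(268.0)), (1.0, np.float64(266.2)), (1.1, np.float64(260.8)), (1.2, np.float64(254.7))]
9 [(0.8, np.float64(261.7)), (0.85, np.float64(267.5)), (0.9, np.float64(268.9)), (0.95, np.float64(267.9)), (1.0, np.float64(265.6)), (1.1, np.float64(259.5)), (1.2, np.float64(252.9))]
11 [(0.8, np.float64(261.6)), (0.85, np.float64(266.6)), (0.9, np.float64(267.3)), (0.95, np.float64(265.9)), (1.0, np.float64(263.3)), (1.1, np.float64(256.7)), (1.2, np.float64(249.9))]
5 1.0 6 264.7; 7 263.7; 8 260.6; 9 255.5; 10 248.2; 
5 1.5 6 265.9; 7 266.4; 8 265.0; 9 261.7; 10 256.5; 
5 2 6 265.6; 7 267.3; 8 267.2; 9 265.3; 10 261.8; 
5 2.7 6 263.6; 7 266.4; 8 267.7; 9 267.4; 10 265.6; 
5 3.5 6 259.9; 7 263.6; 8 266.0; 9 266.9; 10 266.6; 
7 1.0 6 265.3; 7 265.0; 8 262.8; 9 258.7; 10 252.7; 
7 1.5 6 266.3; 7 267.4; 8 266.8; 9 264.5; 10 260.5; 
7 2 6 265.7; 7 268.0; 8 268.7; 9 267.8; 10 265.4; 
7 2.7 6 263.4; 7 266.7; 8 268.7; 9 269.3; 10 268.6; 
7 3.5 6 259.3; 7 263.5; 8 266.4; 9 268.2; 10 268.8; 
9 1.0 6 265.3; 7 265.5; 8 264.0; 9 260.7; 10 255.7; 
9 1.5 6 265.9; 7 267.6; 8 267.6; 9 266.1; 10 263.1; 
9 2 6 265.2; 7 267.9; 8 269.1; 9 269.0; 10 267.5; 
9 2.7 6 262.5; 7 266.2; 8 268.7; 9 270.0; 10 270.1; 
9 3.5 6 258.1; 7 262.6; 8 266.0; 9 268.3; 10 269.6;
```

```bash
sed -i 's/LA=1.0; K=6.8\*1.2; G=2.69\*.95+K; C=.417; LAG=7/LA=.97; K=7.5; G=9.49; C=.46; LAG=8/' b.py; python3 -c "
from b import *
lg=load(); lg['knots']=lg['knots'][:-6]; lg['goal']=[.608,-.03,.201,-.7]; y=np.radians(-.7); p,M=pose(.608-.12*np.cos(y),-.03-.12*np.sin(y),.201,-.7,np.degrees(lg['knots'][-1][1])); save_cmd(p,M); print(lg['knots'][-1],lg['t'])
plan(lg,[.610,-.0800,.201,-1.4],6,s=1.)"
```

```text
[18.95, -0.010471975511965976, -0.030000000000000002] 18.95
t 18.95 theta -0.0193 omega -0.0451 b 0.0062 inn [-0.0006 -0.0011] area 230 ft [ 0.2  0.6 -8.5] ll {0.85: np.float64(253.4), 0.95: np.float64(267.6), 1.05: np.float64(268.0), 1.2: np.float64(261.0)}
[{"tx": -0.0014, "ty": 0.0001, "tz": 0, "wx": 0, "wy": 6.5, "wz": 0}, {"tx": -0.008, "ty": 0.0004, "tz": -0.0008, "wx": 0, "wy": -0.2, "wz": 0.1}, {"tx": -0.0147, "ty": 0.0008, "tz": -0.0015, "wx": 0, "wy": -3.5, "wz": 0.2}, {"tx": -0.0148, "ty": 0.0009, "tz": -0.0005, "wx": 0, "wy": -3.2, "wz": 0.3}, {"tx": -0.0081, "ty": 0.0005, "tz": 0.0001, "wx": 0, "wy": -1.2, "wz": 0.1}, {"tx": -0.0014, "ty": 0.0001, "tz": 0, "wx": 0, "wy": 0.6, "wz": 0}]
phi [ 5.9  5.7  2.2 -1.  -2.2 -1.6] pred th [-0.026 -0.028 -0.024 -0.021 -0.018 -0.013] then [-0.002 -0.001 -0.001]
```

Emit:
carry_out(deltas=[{"tx": -0.0014,"ty": 0.0001,"tz": 0,"wx": 0,"wy": 6.5,"wz": 0},{"tx": -0.008,"ty": 0.0004,"tz": -0.0008,"wx": 0,"wy": -0.2,"wz": 0.1},{"tx": -0.0147,"ty": 0.0008,"tz": -0.0015,"wx": 0,"wy": -3.5,"wz": 0.2},{"tx": -0.0148,"ty": 0.0009,"tz": -0.0005,"wx": 0,"wy": -3.2,"wz": 0.3},{"tx": -0.0081,"ty": 0.0005,"tz": 0.0001,"wx": 0,"wy": -1.2,"wz": 0.1},{"tx": -0.0014,"ty": 0.0001,"tz": 0,"wx": 0,"wy": 0.6,"wz": 0}])

```text
time_s: 19.7
tcp_pos: [0.4894, -0.0767, 0.2006]
orientation: [0.01, 0.716, 0.698, -0.01]
ft_force: [-0.4, 0.4, -7.3]
gripper_width: 0.0195
finger_force: 60.0
```

```bash
python3 -c "
from b import *
cyc([.612,-.1300,.201,-2.2],6,3,s=1.)
print(load()['meas'][-3:])"
```

```text
t 19.85 theta 0.0412 omega 0.1221 b -0.0003 inn [0.0056 0.0019] area 227 ft [-0.6  0.3 -7.8] ll {0.85: np.float64(265.2), 0.95: np.float64(279.1), 1.05: np.float64(279.2), 1.2: np.float64(271.4)}
[{"tx": -0.0014, "ty": 0.0001, "tz": 0.0001, "wx": 0, "wy": -3.7, "wz": 0}, {"tx": -0.008, "ty": 0.0006, "tz": 0.0007, "wx": 0, "wy": 1.8, "wz": 0.2}, {"tx": -0.0146, "ty": 0.001, "tz": 0.0009, "wx": 0, "wy": 2.2, "wz": 0.2}, {"tx": -0.0147, "ty": 0.0011, "tz": 0.0004, "wx": 0, "wy": 0.7, "wz": 0.2}, {"tx": -0.0081, "ty": 0.0006, "tz": 0, "wx": 0, "wy": -0.1, "wz": 0.2}, {"tx": -0.0013, "ty": 0.0001, "tz": 0.0001, "wx": 0, "wy": 0.3, "wz": 0}]
phi [-5.3 -3.5 -1.3 -0.6 -0.7 -0.4] pred th [0.055 0.06  0.051 0.035 0.019 0.01 ] then [0.005 0.003 0.001]
[[19.7, 0.018720470622646583], [19.75, 0.029522710411776273], [19.8, 0.035348219462655005]]
```

```bash
cat > fit2.py <<'E'
import b; from b import *
from scipy.optimize import minimize
def kal2(lg,v,t1,full=False,q=.001):
    K,net,LA,lp,ly,C,wn,Hh=v; s=1
    b.K=K; b.G=K+net; b.C=C; Ad,Bd=b.mats(1.)
    t0=lg['meas'][0][0]; n=int(round((t1-t0)/DT)); t=t0+DT*np.arange(n+1); kt,kp,ky=np.array(lg['knots']).T
    ph=np.interp(t-lp,kt,kp); y=np.interp(t-ly,kt,ky)
    vel=np.diff(y,prepend=y[0])/DT; dph=np.diff(ph,prepend=ph[0])/DT; vel=vel+Hh*dph
    F=np.eye(3); F[:2,:2]=Ad; x=np.array([0,0,.0045]); P=np.diag([.01,.03,.005])**2.; Q=np.diag([1e-9,q*DT,2e-6*DT]); Hm=np.array([1,0,1.]); R=.0012**2
    ms=list(lg['meas']); inn=[]; ll=0
    for i in range(len(t)):
        while ms and ms[0][0]<t[i]+DT/2:
            m=ms.pop(0); e=m[1]-Hm@x; S=Hm@P@Hm+R; g=P@Hm/S; x=x+g*e; P=P-np.outer(g,Hm@P); inn.append((m[0],e,S**.5)); ll-=.5*(e*e/S+np.log(S))
        if i<len(t)-1:
            u=K*(ph[i]+ph[i+1])/2+C*(ph[i+1]-ph[i])/DT; x=F@x; x[:2]+=Bd*u; x[1]+=LA*(vel[i+1]-vel[i]); P=F@P@F.T+Q
    return (ll,inn,x,P)
if __name__=='__main__':
    lg=load(); lg['knots']=lg['knots'][:-6]
    m0=np.array([7.,2.4,.97,.05,.05,.45,0,0.]); sd=np.array([.8,.6,.05,.05,.05,.1,1,.03])
    f=lambda v:-kal2(lg,v,lg['t'])[0]+(((v-m0)/sd)**2).sum()/2+1e3*(min(v[3],0)**2+min(v[4],0)**2)
    r=minimize(f,m0,method='Nelder-Mead',options=dict(maxiter=700,xatol=.005,fatol=.02,initial_simplex=np.vstack([m0,m0+np.diag(sd*.5)])))
    print(r.x.round(3),-r.fun,-f(m0)); ll,inn,x,P=kal2(lg,r.x,lg['t']); print(x)
    print([(round(a,2),round(e,3),round(s,3)) for k,(a,e,s) in enumerate(inn) if k==0 or a-inn[k-1][0]>.1 or k==len(inn)-1])
E
python3 fit2.py
```

```text
[ 8.266e+00  2.415e+00  9.850e-01  1.050e-01 -1.000e-03  4.420e-01
  2.000e-03  1.000e-02] 281.3891433457953 276.4921032437244
[0.03888483 0.12017418 0.00224847]
[(5.53, np.float64(0.0), np.float64(0.011)), (6.88, np.float64(0.0), np.float64(0.018)), (7.65, np.float64(-0.019), np.float64(0.015)), (8.8, np.float64(-0.004), np.float64(0.029)), (9.95, np.float64(-0.026), np.float64(0.03)), (11.1, np.float64(-0.021), np.float64(0.03)), (12.25, np.float64(-0.022), np.float64(0.03)), (13.15, np.float64(-0.008), np.float64(0.019)), (14.18, np.float64(0.003), np.float64(0.024)), (15.2, np.float64(0.001), np.float64(0.024)), (16.1, np.float64(0.019), np.float64(0.019)), (17.0, np.float64(-0.003), np.float64(0.019)), (17.9, np.float64(0.025), np.float64(0.019)), (18.8, np.float64(-0.012), np.float64(0.019)), (19.7, np.float64(0.035), np.float64(0.019)), (19.8, np.float64(0.001), np.float64(0.002))]
```

```bash
python3 - <<'E'
s=open('b.py').read()
s=s.replace("LA=.97; K=7.5; G=9.49; C=.46; LAG=8","LA=.98; K=7.8; G=10.1; C=.45; LAG=8; LY=2")
s=s.replace("kt=kt+LAG*DT","ky=np.interp(kt-(LY-LAG)*DT*0,kt,ky)")
s=s.replace("ph=np.interp(t,kt,kp); v=np.gradient(np.interp(t,kt,ky),DT); y=np.interp(t,kt,ky)","ph=np.interp(t-LAG*DT,kt,kp); y=np.interp(t-LY*DT,kt,ky)")
s=s.replace("hy=np.interp(th_,kt,ky)","hy=np.interp(lg['t']+DT*np.arange(-LY-1,1),kt,ky)")
s=s.replace("n*.125+.15","n*.125+HOLD").replace("def plan(lg","HOLD=.2\ndef plan(lg")
s=s.replace("LAG=8; LY=2","LAG=8; LY=2").replace("Q=np.diag([1e-9,.001*DT,1e-5*DT])","Q=np.diag([1e-9,.001*DT,2e-6*DT])").replace("P=np.diag([.01,.03,.01])","P=np.diag([.01,.03,.005])")
open('b.py','w').write(s)
h=open('h.py').read()
h=h.replace("    return max(b,key=lambda a:a[1][4]) if b else None","""    if not b: return None
    c,st=max(b,key=lambda a:a[1][4]); im=s['pixels'].astype(float); m=np.zeros(im.shape[:2],np.uint8)
    cv2.circle(m,tuple(int(round(v)) for v in c),12,1,-1); m&=cv2.dilate(capmask(s['pixels']),np.ones((3,3),np.uint8))
    w=m*np.clip(im[...,0]-im[...,2]-25,0,80); yy,xx=np.mgrid[:400,:640]
    return np.array([(w*xx).sum(),(w*yy).sum()])/w.sum(),st""")
open('h.py','w').write(h)
E
python3 -c "
from b import *
t=dict(np.load('pics/top2.npz')); cp,cM=pose(.5075,.2315,.1255,10.5); print(theta(t,cp,cM))
lg=load(); lg['knots']=lg['knots'][:-6]; lg['goal']=[.610,-.08,.201,-1.4]; y=np.radians(-1.4); p,M=pose(.61-.12*np.cos(y),-.08-.12*np.sin(y),.201,-1.4,np.degrees(lg['knots'][-1][1])); save_cmd(p,M); print(lg['knots'][-1],lg['t'])
plan(lg,lg['goal'],4,s=1.)"
```

```text
(np.float64(0.00524209773661408), np.int32(205), array([217.59784984, 197.05818418]))
[19.85, -0.027925268031909273, -0.08] 19.85
t 19.85 theta 0.0385 omega 0.1202 b 0.0025 inn [0.0055 0.0015] area 227 ft [-0.6  0.3 -7.8] ll {0.85: np.float64(268.5), 0.95: np.float64(281.5), 1.05: np.float64(280.4), 1.2: np.float64(269.7)}
[{"tx": 0, "ty": 0, "tz": 0, "wx": 0, "wy": -5.4, "wz": 0}, {"tx": 0, "ty": 0, "tz": 0, "wx": 0, "wy": 1.4, "wz": 0}, {"tx": 0, "ty": 0, "tz": 0, "wx": 0, "wy": 3.3, "wz": 0}, {"tx": 0, "ty": 0, "tz": 0, "wx": 0, "wy": 2.5, "wz": 0}]
phi [-7.  -5.6 -2.3  0.2] pred th [0.052 0.057 0.05  0.038] then [0.012 0.007 0.004]
```

Emit:
carry_out(deltas=[{"tx": 0,"ty": 0,"tz": 0,"wx": 0,"wy": -5.4,"wz": 0},{"tx": 0,"ty": 0,"tz": 0,"wx": 0,"wy": 1.4,"wz": 0},{"tx": 0,"ty": 0,"tz": 0,"wx": 0,"wy": 3.3,"wz": 0},{"tx": 0,"ty": 0,"tz": 0,"wx": 0,"wy": 2.5,"wz": 0}])

```text
time_s: 20.35
tcp_pos: [0.4895, -0.0783, 0.201]
orientation: [-0.002, 0.716, 0.698, 0.003]
ft_force: [0.2, -0.1, -7.8]
gripper_width: 0.0196
finger_force: 60.0
```

```bash
python3 -c "
from b import *
cyc([.610,-.0800,.201,-1.4],4,4,s=1.)
print(load()['meas'][-4:])"
```

```text
t 20.55 theta 0.0290 omega -0.0329 b 0.0005 inn [ 0.0057 -0.0028] area 228 ft [ 0.5 -0.  -9.3] ll {0.85: np.float64(245.7), 0.95: np.float64(268.9), 1.05: np.float64(272.1), 1.2: np.float64(262.0)}
[{"tx": 0, "ty": 0, "tz": 0, "wx": 0, "wy": -1.3, "wz": 0}, {"tx": 0, "ty": 0, "tz": 0, "wx": 0, "wy": 0.2, "wz": 0}, {"tx": 0, "ty": 0, "tz": 0, "wx": 0, "wy": 0.6, "wz": 0}, {"tx": 0, "ty": 0, "tz": 0, "wx": 0, "wy": 0.4, "wz": 0}]
phi [-1.1 -0.9 -0.3  0.1] pred th [0.026 0.022 0.018 0.013] then [ 0.003  0.001 -0.001]
[[20.35, 0.03131616002095357], [20.4, 0.039718397042079266], [20.45, 0.036831331112269744], [20.5, 0.030178633419881275]]
```

```bash
python3 - <<'E'
s=open('b.py').read()
s=s.replace("t=robot.get_obs()['time_s']; S=snap('top'); r=theta(S,p,M)","ob,po,Mo=obspose(); t=ob['time_s']; S=snap('top'); r=theta(S,p,M); r2=theta(S,po,Mo); e=Rn.from_matrix(M.T@Mo).as_rotvec(degrees=True); lg.setdefault('raw',[]).append([t,r[0],r2[0]]); print('%.3f cmd %.4f obs %.4f  dp %s dw %s'%(t,r[0],r2[0],((po-p)*1e3).round(2),e.round(2)))")
open('b.py','w').write(s)
E
grep -n "obspose" b.py | head -2
```

```text
27:        ob,po,Mo=obspose(); t=ob['time_s']; S=snap('top'); r=theta(S,p,M); r2=theta(S,po,Mo); e=Rn.from_matrix(M.T@Mo).as_rotvec(degrees=True); lg.setdefault('raw',[]).append([t,r[0],r2[0]]); print('%.3f cmd %.4f obs %.4f  dp %s dw %s'%(t,r[0],r2[0],((po-p)*1e3).round(2),e.round(2)))
```

Emit:
carry_out(deltas=[{"tx": 0,"ty": 0,"tz": 0,"wx": 0,"wy": -1.3,"wz": 0},{"tx": 0,"ty": 0,"tz": 0,"wx": 0,"wy": 0.2,"wz": 0},{"tx": 0,"ty": 0,"tz": 0,"wx": 0,"wy": 0.6,"wz": 0},{"tx": 0,"ty": 0,"tz": 0,"wx": 0,"wy": 0.4,"wz": 0}])

```text
time_s: 21.05
tcp_pos: [0.4894, -0.0774, 0.2006]
orientation: [-0.001, 0.716, 0.698, 0.001]
ft_force: [0.2, 0.7, -7.3]
gripper_width: 0.0195
finger_force: 60.0
```

```bash
python3 -c "
from b import *
cyc([.610,-.0800,.201,-1.4],4,4,s=1.)"
```

```text
21.050 cmd 0.0007 obs -0.0022  dp [-0.66 -0.34 -0.36] dw [-0.01  0.03  0.07]
21.100 cmd 0.0012 obs -0.0038  dp [-0.66 -0.62 -0.33] dw [-0.01  0.03  0.09]
21.150 cmd -0.0006 obs -0.0060  dp [-0.66 -0.66 -0.34] dw [-0.01  0.01  0.11]
21.200 cmd -0.0027 obs -0.0073  dp [-0.68 -0.54 -0.34] dw [-0.01  0.    0.1 ]
t 21.25 theta -0.0054 omega -0.0354 b 0.0006 inn [0.0022 0.0008] area 234 ft [ 0.5  1.5 -7.5] ll {0.85: np.float64(266.2), 0.95: np.float64(289.3), 1.05: np.float64(291.8), 1.2: np.float64(280.3)}
[{"tx": 0, "ty": 0, "tz": 0, "wx": 0, "wy": 1.6, "wz": 0}, {"tx": 0, "ty": 0, "tz": 0, "wx": 0, "wy": -0.2, "wz": 0}, {"tx": 0, "ty": 0, "tz": 0, "wx": 0, "wy": -0.8, "wz": 0}, {"tx": 0, "ty": 0, "tz": 0, "wx": 0, "wy": -0.7, "wz": 0}]
phi [ 1.7  1.5  0.7 -0. ] pred th [-0.01  -0.012 -0.011 -0.008] then [-0.002 -0.001  0.   ]
```

```bash
python3 - <<'E'
s=open('b.py').read()
s=s.replace("LA=.98; K=7.8; G=10.1; C=.45; LAG=8; LY=2","LA=.97; K=7.1; G=9.49; C=.43; LAG=1; LY=1")
s=s.replace("lg['meas'].append([t,float(r[0])])","lg['meas'].append([t,float(r2[0])])")
s=s.replace("x=np.array([0,0,.0045]); P=np.diag([.01,.03,.005])","x=np.array([-.002,-.03,-.003]); P=np.diag([.01,.1,.004])").replace("R=.0012**2","R=.0008**2")
open('b.py','w').write(s)
E
python3 -c "
from b import *
lg=load(); lg['knots']=lg['knots'][:-4]; lg['meas']=[[a,c] for a,b_,c in lg['raw'][-4:]]; print(lg['knots'][-1])
y=np.radians(-1.4); p,M=pose(.61-.12*np.cos(y),-.08-.12*np.sin(y),.201,-1.4,np.degrees(lg['knots'][-1][1])); save_cmd(p,M)
plan(lg,lg['goal'],4)"
```

```text
[21.25, 0.0017453292519943296, -0.08]
t 21.25 theta -0.0064 omega -0.0324 b -0.0026 inn [-0.0007  0.0005] area 234 ft [ 0.5  1.5 -7.5] ll {0.85: np.float64(22.4), 0.95: np.float64(22.4), 1.05: np.float64(22.4), 1.2: np.float64(22.3)}
[{"tx": 0, "ty": 0, "tz": 0, "wx": 0, "wy": 1.5, "wz": 0}, {"tx": 0, "ty": 0, "tz": 0, "wx": 0, "wy": -0.2, "wz": 0}, {"tx": 0, "ty": 0, "tz": 0, "wx": 0, "wy": -0.7, "wz": 0}, {"tx": 0, "ty": 0, "tz": 0, "wx": 0, "wy": -0.7, "wz": 0}]
phi [1.6 1.4 0.7 0. ] pred th [-0.009 -0.01  -0.008 -0.006] then [-0.002 -0.001 -0.001]
```

Emit:
carry_out(deltas=[{"tx": 0,"ty": 0,"tz": 0,"wx": 0,"wy": 1.5,"wz": 0},{"tx": 0,"ty": 0,"tz": 0,"wx": 0,"wy": -0.2,"wz": 0},{"tx": 0,"ty": 0,"tz": 0,"wx": 0,"wy": -0.7,"wz": 0},{"tx": 0,"ty": 0,"tz": 0,"wx": 0,"wy": -0.7,"wz": 0}])

```text
time_s: 21.75
tcp_pos: [0.4894, -0.077, 0.2006]
orientation: [0.0, 0.716, 0.698, -0.0]
ft_force: [0.2, -0.1, -7.1]
gripper_width: 0.0196
finger_force: 60.0
```

```bash
python3 -c "
from b import *
cyc([.612,-.1200,.201,-2],6,4)"
```

```text
21.750 cmd -0.0077 obs -0.0077  dp [-0.62  0.09 -0.38] dw [-0.   -0.03  0.04]
21.800 cmd -0.0112 obs -0.0075  dp [-0.57  0.56 -0.39] dw [-0.   -0.05 -0.01]
21.850 cmd -0.0106 obs -0.0061  dp [-0.55  0.64 -0.38] dw [-0.01 -0.01 -0.02]
21.900 cmd -0.0084 obs -0.0059  dp [-0.61  0.38 -0.4 ] dw [-0.  0. -0.]
t 21.95 theta -0.0025 omega 0.0122 b -0.0026 inn [ 0.0006 -0.0003] area 236 ft [-0.8 -1.  -7.6] ll {0.85: np.float64(46.4), 0.95: np.float64(46.5), 1.05: np.float64(46.4), 1.2: np.float64(46.2)}
[{"tx": -0.0011, "ty": 0.0001, "tz": 0, "wx": 0, "wy": 1.4, "wz": 0}, {"tx": -0.0065, "ty": 0.0005, "tz": -0.0002, "wx": 0, "wy": 0.4, "wz": 0.1}, {"tx": -0.0117, "ty": 0.0009, "tz": -0.0003, "wx": 0, "wy": -0.7, "wz": 0.2}, {"tx": -0.0118, "ty": 0.001, "tz": -0.0003, "wx": 0, "wy": -1.3, "wz": 0.2}, {"tx": -0.0064, "ty": 0.0005, "tz": 0.0001, "wx": 0, "wy": -1, "wz": 0.1}, {"tx": -0.0012, "ty": 0.0001, "tz": 0, "wx": 0, "wy": 0, "wz": 0}]
phi [ 1.4  1.8  1.1 -0.2 -1.2 -1.2] pred th [-0.001 -0.001 -0.003 -0.006 -0.005 -0.001] then [0.002 0.001 0.001]
```

Emit:
carry_out(deltas=[{"tx": -0.0011,"ty": 0.0001,"tz": 0,"wx": 0,"wy": 1.4,"wz": 0},{"tx": -0.0065,"ty": 0.0005,"tz": -0.0002,"wx": 0,"wy": 0.4,"wz": 0.1},{"tx": -0.0117,"ty": 0.0009,"tz": -0.0003,"wx": 0,"wy": -0.7,"wz": 0.2},{"tx": -0.0118,"ty": 0.001,"tz": -0.0003,"wx": 0,"wy": -1.3,"wz": 0.2},{"tx": -0.0064,"ty": 0.0005,"tz": 0.0001,"wx": 0,"wy": -1,"wz": 0.1},{"tx": -0.0012,"ty": 0.0001,"tz": 0,"wx": 0,"wy": 0,"wz": 0}])

```text
time_s: 22.7
tcp_pos: [0.4914, -0.1159, 0.2006]
orientation: [0.007, 0.72, 0.694, -0.008]
ft_force: [0.7, -0.1, -7.5]
gripper_width: 0.0195
finger_force: 60.0
```

```bash
python3 -c "
from b import *
cyc([.614,-.1750,.201,-2.8],7,4)"
```

```text
22.700 cmd -0.0126 obs -0.0135  dp [-0.65 -0.08 -0.42] dw [0.   0.   0.04]
22.750 cmd -0.0121 obs -0.0124  dp [-0.65  0.   -0.41] dw [0.   0.02 0.04]
22.800 cmd -0.0123 obs -0.0117  dp [-0.66  0.13 -0.4 ] dw [0.   0.02 0.03]
22.850 cmd -0.0134 obs -0.0121  dp [-0.66  0.23 -0.39] dw [-0.    0.02  0.03]
t 22.90 theta -0.0101 omega -0.0127 b -0.0023 inn [ 0.0006 -0.0003] area 226 ft [ 0.5  1.  -6.9] ll {0.85: np.float64(69.4), 0.95: np.float64(69.8), 1.05: np.float64(69.8), 1.2: np.float64(69.6)}
[{"tx": -0.0009, "ty": 0.0001, "tz": 0, "wx": 0, "wy": 4, "wz": 0}, {"tx": -0.006, "ty": 0.0004, "tz": -0.0003, "wx": 0, "wy": 0.8, "wz": 0.1}, {"tx": -0.0122, "ty": 0.001, "tz": -0.0007, "wx": 0, "wy": -1.1, "wz": 0.2}, {"tx": -0.0149, "ty": 0.0011, "tz": -0.0007, "wx": 0, "wy": -2, "wz": 0.2}, {"tx": -0.0122, "ty": 0.0011, "tz": -0.0001, "wx": 0, "wy": -1.8, "wz": 0.2}, {"tx": -0.0059, "ty": 0.0005, "tz": 0.0001, "wx": 0, "wy": -0.7, "wz": 0.1}, {"tx": -0.001, "ty": 0.0001, "tz": 0.0001, "wx": 0, "wy": 0.6, "wz": 0}]
phi [ 2.8  3.6  2.5  0.5 -1.3 -2.  -1.4] pred th [-0.011 -0.011 -0.01  -0.01  -0.009 -0.006 -0.002] then [ 0.001  0.    -0.   ]
```

Well behaved now; continuing.

Emit:
carry_out(deltas=[{"tx": -0.0009,"ty": 0.0001,"tz": 0,"wx": 0,"wy": 4,"wz": 0},{"tx": -0.006,"ty": 0.0004,"tz": -0.0003,"wx": 0,"wy": 0.8,"wz": 0.1},{"tx": -0.0122,"ty": 0.001,"tz": -0.0007,"wx": 0,"wy": -1.1,"wz": 0.2},{"tx": -0.0149,"ty": 0.0011,"tz": -0.0007,"wx": 0,"wy": -2,"wz": 0.2},{"tx": -0.0122,"ty": 0.0011,"tz": -0.0001,"wx": 0,"wy": -1.8,"wz": 0.2},{"tx": -0.0059,"ty": 0.0005,"tz": 0.0001,"wx": 0,"wy": -0.7,"wz": 0.1},{"tx": -0.001,"ty": 0.0001,"tz": 0.0001,"wx": 0,"wy": 0.6,"wz": 0}])

```text
time_s: 23.78
tcp_pos: [0.4936, -0.1689, 0.2006]
orientation: [0.008, 0.724, 0.69, -0.009]
ft_force: [0.2, 0.2, -8.0]
gripper_width: 0.0197
finger_force: 60.0
```

```bash
python3 -c "
from b import *
cyc([.616,-.2300,.201,-3.5],7,4)"
```

```text
23.775 cmd -0.0157 obs -0.0138  dp [-0.63  0.27 -0.4 ] dw [0.   0.04 0.01]
23.825 cmd -0.0104 obs -0.0124  dp [-0.78 -0.24 -0.41] dw [-0.    0.06  0.06]
23.875 cmd -0.0099 obs -0.0130  dp [-0.81 -0.35 -0.38] dw [-0.    0.03  0.09]
23.925 cmd -0.0104 obs -0.0127  dp [-0.79 -0.23 -0.38] dw [-0.    0.02  0.08]
t 23.98 theta -0.0115 omega -0.0181 b -0.0020 inn [-0.0009  0.0004] area 226 ft [-0.4 -0.5 -7.4] ll {0.85: np.float64(91.7), 0.95: np.float64(92.7), 1.05: np.float64(92.9), 1.2: np.float64(92.5)}
[{"tx": -0.001, "ty": 0, "tz": 0, "wx": 0, "wy": 4.4, "wz": 0}, {"tx": -0.006, "ty": 0.0006, "tz": -0.0003, "wx": 0, "wy": 0.9, "wz": 0.1}, {"tx": -0.0122, "ty": 0.0011, "tz": -0.0009, "wx": 0, "wy": -1.2, "wz": 0.2}, {"tx": -0.0149, "ty": 0.0014, "tz": -0.0007, "wx": 0, "wy": -2.2, "wz": 0.1}, {"tx": -0.0122, "ty": 0.0011, "tz": -0.0001, "wx": 0, "wy": -1.8, "wz": 0.2}, {"tx": -0.006, "ty": 0.0006, "tz": 0.0002, "wx": 0, "wy": -0.7, "wz": 0.1}, {"tx": -0.001, "ty": 0.0001, "tz": 0, "wx": 0, "wy": 0.6, "wz": 0}]
phi [ 3.   3.9  2.7  0.5 -1.3 -2.  -1.4] pred th [-0.013 -0.013 -0.012 -0.012 -0.01  -0.007 -0.002] then [ 0.001  0.    -0.   ]
```

Emit:
carry_out(deltas=[{"tx": -0.001,"ty": 0,"tz": 0,"wx": 0,"wy": 4.4,"wz": 0},{"tx": -0.006,"ty": 0.0006,"tz": -0.0003,"wx": 0,"wy": 0.9,"wz": 0.1},{"tx": -0.0122,"ty": 0.0011,"tz": -0.0009,"wx": 0,"wy": -1.2,"wz": 0.2},{"tx": -0.0149,"ty": 0.0014,"tz": -0.0007,"wx": 0,"wy": -2.2,"wz": 0.1},{"tx": -0.0122,"ty": 0.0011,"tz": -0.0001,"wx": 0,"wy": -1.8,"wz": 0.2},{"tx": -0.006,"ty": 0.0006,"tz": 0.0002,"wx": 0,"wy": -0.7,"wz": 0.1},{"tx": -0.001,"ty": 0.0001,"tz": 0,"wx": 0,"wy": 0.6,"wz": 0}])

```text
time_s: 24.85
tcp_pos: [0.4956, -0.2224, 0.2006]
orientation: [0.008, 0.728, 0.685, -0.009]
ft_force: [0.3, 0.4, -8.0]
gripper_width: 0.0196
finger_force: 60.0
```

```bash
python3 -c "
from b import *
cyc([.6174,-.2783,.201,-4.1],7,4)"
```

```text
24.850 cmd -0.0019 obs 0.0005  dp [-0.66  0.31 -0.42] dw [0.   0.05 0.01]
24.900 cmd 0.0041 obs 0.0025  dp [-0.83 -0.2  -0.41] dw [-0.    0.06  0.05]
24.950 cmd 0.0056 obs 0.0026  dp [-0.88 -0.34 -0.37] dw [0.   0.03 0.08]
25.000 cmd 0.0064 obs 0.0039  dp [-0.9  -0.27 -0.4 ] dw [0.01 0.02 0.08]
t 25.05 theta 0.0060 omega 0.0034 b -0.0017 inn [-0.0016 -0.    ] area 227 ft [-0.  -0.1 -8.2] ll {0.85: np.float64(114.7), 0.95: np.float64(115.7), 1.05: np.float64(115.5), 1.2: np.float64(114.2)}
[{"tx": -0.0009, "ty": 0.0001, "tz": 0, "wx": 0, "wy": 2, "wz": 0}, {"tx": -0.0052, "ty": 0.0005, "tz": 0, "wx": 0, "wy": 1.2, "wz": 0.1}, {"tx": -0.0107, "ty": 0.001, "tz": -0.0004, "wx": 0, "wy": -0.1, "wz": 0.1}, {"tx": -0.0132, "ty": 0.0013, "tz": -0.0004, "wx": -0.1, "wy": -1.1, "wz": 0.2}, {"tx": -0.0107, "ty": 0.001, "tz": -0.0001, "wx": 0, "wy": -1.4, "wz": 0.1}, {"tx": -0.0053, "ty": 0.0006, "tz": 0.0001, "wx": 0.1, "wy": -0.7, "wz": 0.1}, {"tx": -0.0008, "ty": 0.0001, "tz": 0, "wx": 0, "wy": 0.4, "wz": 0}]
phi [ 0.6  1.8  1.7  0.6 -0.8 -1.5 -1.1] pred th [ 0.006  0.004  0.001 -0.002 -0.003 -0.002  0.   ] then [0.002 0.002 0.001]
```

Emit:
carry_out(deltas=[{"tx": -0.0009,"ty": 0.0001,"tz": 0,"wx": 0,"wy": 2,"wz": 0},{"tx": -0.0052,"ty": 0.0005,"tz": 0,"wx": 0,"wy": 1.2,"wz": 0.1},{"tx": -0.0107,"ty": 0.001,"tz": -0.0004,"wx": 0,"wy": -0.1,"wz": 0.1},{"tx": -0.0132,"ty": 0.0013,"tz": -0.0004,"wx": -0.1,"wy": -1.1,"wz": 0.2},{"tx": -0.0107,"ty": 0.001,"tz": -0.0001,"wx": 0,"wy": -1.4,"wz": 0.1},{"tx": -0.0053,"ty": 0.0006,"tz": 0.0001,"wx": 0.1,"wy": -0.7,"wz": 0.1},{"tx": -0.0008,"ty": 0.0001,"tz": 0,"wx": 0,"wy": 0.4,"wz": 0}])

```text
time_s: 25.92
tcp_pos: [0.4972, -0.2693, 0.2005]
orientation: [0.006, 0.732, 0.681, -0.007]
ft_force: [1.1, 1.3, -7.7]
gripper_width: 0.0197
finger_force: 60.0
```

```bash
sed -i "s/    lg\['t'\]=t+.05;/    np.savez('pics\/last.npz',**S)\n    lg['t']=t+.05;/" b.py; python3 -c "
from b import *
cyc([.6174,-.2783,.201,-4.1],5,4)
t=np.load('pics/last.npz')['pixels']
cv2.imwrite('pics/c3.png',cv2.resize(t[165:285,360:460],(500,600),interpolation=cv2.INTER_CUBIC)[:,:,::-1])"
```

```text
25.925 cmd 0.0060 obs 0.0090  dp [-0.59  0.39 -0.47] dw [0.01 0.04 0.  ]
25.975 cmd 0.0116 obs 0.0124  dp [-0.72  0.09 -0.43] dw [0.   0.05 0.03]
26.025 cmd 0.0130 obs 0.0127  dp [-0.79 -0.03 -0.41] dw [0.   0.03 0.05]
26.075 cmd 0.0141 obs 0.0142  dp [-0.8   0.04 -0.4 ] dw [0.   0.02 0.05]
t 26.12 theta 0.0174 omega 0.0186 b -0.0020 inn [-0.0015 -0.0005] area 224 ft [ 0.1  0.3 -7.9] ll {0.85: np.float64(137.3), 0.95: np.float64(138.2), 1.05: np.float64(137.7), 1.2: np.float64(136.2)}
[{"tx": 0, "ty": 0, "tz": 0, "wx": 0, "wy": -1.1, "wz": 0}, {"tx": 0, "ty": 0, "tz": 0, "wx": 0, "wy": 0.7, "wz": 0}, {"tx": 0, "ty": 0, "tz": 0, "wx": 0, "wy": 1, "wz": 0}, {"tx": 0, "ty": 0, "tz": 0, "wx": 0, "wy": 0.6, "wz": 0}, {"tx": 0, "ty": 0, "tz": 0, "wx": 0, "wy": 0.1, "wz": 0}]
phi [-2.2 -1.5 -0.5  0.1  0.2] pred th [0.018 0.016 0.012 0.008 0.006] then [0.002 0.001 0.001]
```

View pics/c3.png

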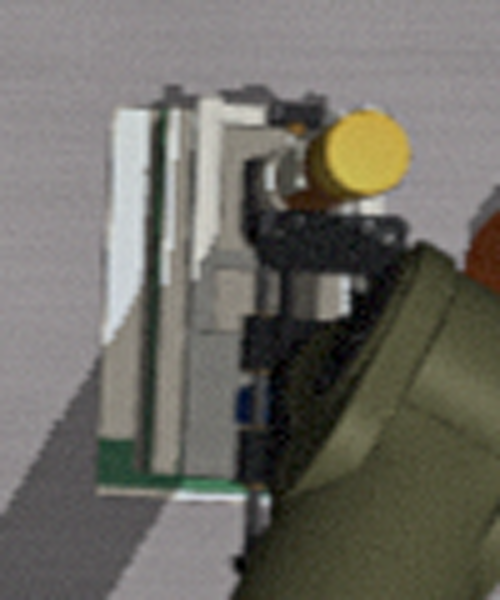

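```bash
python3 -c "
from h import *
t=dict(np.load('pics/top0.npz')); o=np.array([.6174,-.2783]); a=np.radians(-4.1); n=np.array([-np.sin(a),np.cos(a)])
def lat(uv,z): return ((onz(t,uv,z)[:,:2]-o)@n).round(4)
print('rail outer (52)',lat([(399.6,187),(398.2,215),(396.8,245)],.184),'wall outer (53)',lat([(393.25,190),(390.25,257)],.09))
L=dict(np.load('pics/last.npz'))['pixels'].astype(int); T=t['pixels'].astype(int)
for r in (190,200,210,225,240): print(r,'now',L[r,386:406].mean(1).astype(int).tolist())
for r in (195,210,225,240): print(r,'t0',T[r,384:404].mean(1).astype(int).tolist(), T[r,415:432].mean(1).astype(int).tolist())
"
```

```text
rail outer (52) [0.051  0.0514 0.0515] wall outer (53) [0.0539 0.0536]
190 now [204, 208, 209, 176, 96, 43, 49, 117, 183, 181, 135, 134, 128, 150, 186, 194, 192, 186, 151, 117]
200 now [206, 203, 197, 143, 61, 49, 60, 151, 189, 133, 131, 111, 77, 145, 201, 196, 196, 168, 117, 132]
210 now [208, 212, 174, 82, 52, 53, 105, 174, 186, 130, 135, 117, 127, 185, 198, 191, 194, 169, 128, 134]
225 now [172, 125, 85, 59, 42, 50, 107, 132, 136, 139, 127, 93, 92, 113, 114, 117, 118, 126, 131, 131]
240 now [127, 105, 66, 49, 44, 90, 135, 132, 135, 131, 104, 93, 111, 112, 105, 111, 112, 108, 109, 111]
195 t0 [198, 195, 195, 200, 199, 163, 74, 48, 46, 140, 199, 199, 197, 186, 141, 109, 129, 172, 189, 198] [197, 192, 170, 147, 132, 69, 64, 61, 59, 99, 161, 196, 198, 195, 200, 166, 115]
210 t0 [198, 192, 195, 202, 163, 76, 50, 46, 101, 164, 200, 196, 200, 171, 104, 85, 69, 88, 157, 198] [56, 69, 61, 67, 60, 68, 83, 104, 95, 145, 199, 197, 198, 192, 165, 144, 139]
225 t0 [194, 196, 202, 177, 116, 55, 40, 72, 149, 203, 198, 196, 188, 187, 197, 201, 197, 195, 195, 195] [199, 197, 182, 114, 60, 60, 65, 69, 135, 195, 200, 193, 193, 194, 175, 135, 135]
240 t0 [197, 198, 190, 138, 63, 42, 45, 142, 202, 205, 200, 181, 182, 194, 198, 195, 195, 197, 195, 194] [197, 186, 136, 67, 65, 60, 63, 83, 152, 200, 198, 196, 177, 131, 123, 135, 140]
```

Emit:
carry_out(deltas=[{"tx": 0,"ty": 0,"tz": 0,"wx": 0,"wy": -1.1,"wz": 0},{"tx": 0,"ty": 0,"tz": 0,"wx": 0,"wy": 0.7,"wz": 0},{"tx": 0,"ty": 0,"tz": 0,"wx": 0,"wy": 1,"wz": 0},{"tx": 0,"ty": 0,"tz": 0,"wx": 0,"wy": 0.6,"wz": 0},{"tx": 0,"ty": 0,"tz": 0,"wx": 0,"wy": 0.1,"wz": 0}])

```text
time_s: 26.75
tcp_pos: [0.4967, -0.2705, 0.2006]
orientation: [-0.001, 0.733, 0.681, 0.001]
ft_force: [-0.3, -0.1, -6.9]
gripper_width: 0.0194
finger_force: 60.0
```

```bash
python3 -c "
from b import *
cyc([.6174,-.2783,.201,-4.1],5,4)"
```

```text
26.750 cmd 0.0182 obs 0.0115  dp [-1.07 -0.85 -0.39] dw [ 0.   -0.01  0.12]
26.800 cmd 0.0174 obs 0.0121  dp [-1.   -0.66 -0.42] dw [ 0.   -0.    0.11]
26.850 cmd 0.0156 obs 0.0121  dp [-0.94 -0.44 -0.43] dw [0.   0.   0.09]
26.900 cmd 0.0149 obs 0.0124  dp [-0.87 -0.31 -0.39] dw [-0.   -0.    0.07]
t 26.95 theta 0.0157 omega 0.0116 b -0.0027 inn [-0.0001 -0.0001] area 222 ft [-0.1 -0.9 -7.3] ll {0.85: np.float64(159.6), 0.95: np.float64(161.6), 1.05: np.float64(161.6), 1.2: np.float64(159.8)}
[{"tx": 0, "ty": 0, "tz": 0, "wx": 0, "wy": -1.8, "wz": 0}, {"tx": 0, "ty": 0, "tz": 0, "wx": 0, "wy": 0.2, "wz": 0}, {"tx": 0, "ty": 0, "tz": 0, "wx": 0, "wy": 0.8, "wz": 0}, {"tx": 0, "ty": 0, "tz": 0, "wx": 0, "wy": 0.6, "wz": 0}, {"tx": 0, "ty": 0, "tz": 0, "wx": 0, "wy": 0.2, "wz": 0}]
phi [-1.6 -1.4 -0.6  0.   0.2] pred th [0.016 0.015 0.011 0.008 0.005] then [0.002 0.001 0.001]
```

Emit:
carry_out(deltas=[{"tx": 0,"ty": 0,"tz": 0,"wx": 0,"wy": -1.8,"wz": 0},{"tx": 0,"ty": 0,"tz": 0,"wx": 0,"wy": 0.2,"wz": 0},{"tx": 0,"ty": 0,"tz": 0,"wx": 0,"wy": 0.8,"wz": 0},{"tx": 0,"ty": 0,"tz": 0,"wx": 0,"wy": 0.6,"wz": 0},{"tx": 0,"ty": 0,"tz": 0,"wx": 0,"wy": 0.2,"wz": 0}])

```text
time_s: 27.58
tcp_pos: [0.4967, -0.2706, 0.2006]
orientation: [-0.002, 0.733, 0.681, 0.001]
ft_force: [0.4, -0.0, -8.1]
gripper_width: 0.0193
finger_force: 60.0
```

```bash
python3 -c "
from b import *
cyc([.6174,-.2776,.1315,-4.1],7,4)"
```

```text
27.575 cmd 0.0152 obs 0.0080  dp [-1.11 -0.92 -0.38] dw [0.   0.01 0.13]
27.625 cmd 0.0148 obs 0.0085  dp [-1.05 -0.81 -0.39] dw [0.   0.01 0.12]
27.675 cmd 0.0141 obs 0.0089  dp [-0.99 -0.66 -0.37] dw [-0.   -0.    0.11]
27.725 cmd 0.0134 obs 0.0097  dp [-0.94 -0.46 -0.41] dw [0.   0.   0.09]
t 27.78 theta 0.0139 omega 0.0154 b -0.0036 inn [0.0005 0.0006] area 216 ft [ 0.2 -0.3 -7.4] ll {0.85: np.float64(182.5), 0.95: np.float64(185.1), 1.05: np.float64(185.3), 1.2: np.float64(183.5)}
[{"tx": 0, "ty": 0, "tz": 0.0013, "wx": 0, "wy": -1.9, "wz": 0}, {"tx": 0.0003, "ty": 0, "tz": 0.0078, "wx": 0, "wy": 0.2, "wz": 0}, {"tx": 0.0006, "ty": 0, "tz": 0.0159, "wx": 0, "wy": 0.9, "wz": 0}, {"tx": 0.0004, "ty": 0, "tz": 0.0195, "wx": 0, "wy": 0.7, "wz": 0}, {"tx": 0.0001, "ty": 0, "tz": 0.0159, "wx": 0, "wy": 0.2, "wz": 0}, {"tx": 0, "ty": 0, "tz": 0.0078, "wx": 0, "wy": 0, "wz": 0}, {"tx": 0, "ty": 0, "tz": 0.0013, "wx": 0, "wy": -0.2, "wz": 0}]
phi [-1.7 -1.5 -0.6  0.1  0.3  0.3  0.1] pred th [0.015 0.013 0.01  0.007 0.005 0.003 0.002] then [0. 0. 0.]
```

Emit:
carry_out(deltas=[{"tx": 0,"ty": 0,"tz": 0.0013,"wx": 0,"wy": -1.9,"wz": 0},{"tx": 0.0003,"ty": 0,"tz": 0.0078,"wx": 0,"wy": 0.2,"wz": 0},{"tx": 0.0006,"ty": 0,"tz": 0.0159,"wx": 0,"wy": 0.9,"wz": 0},{"tx": 0.0004,"ty": 0,"tz": 0.0195,"wx": 0,"wy": 0.7,"wz": 0},{"tx": 0.0001,"ty": 0,"tz": 0.0159,"wx": 0,"wy": 0.2,"wz": 0},{"tx": 0,"ty": 0,"tz": 0.0078,"wx": 0,"wy": 0,"wz": 0},{"tx": 0,"ty": 0,"tz": 0.0013,"wx": 0,"wy": -0.2,"wz": 0}])

```text
time_s: 28.65
tcp_pos: [0.4966, -0.2693, 0.1304]
orientation: [-0.001, 0.732, 0.681, -0.0]
ft_force: [-0.1, 0.5, -7.7]
gripper_width: 0.0195
finger_force: 60.0
```

```bash
python3 -c "
from b import *
lg=measure(3); x=kalman(lg,1.,lg['t'])[0]; print(x,robot.get_obs()['ft_force'],lg['knots'][-1])"
```

```text
28.650 cmd -0.0055 obs -0.0062  dp [-1.17 -0.2  -1.12] dw [ 0.06 -0.01  0.07]
28.700 cmd -0.0056 obs -0.0065  dp [-0.76 -0.15 -0.63] dw [ 0.01 -0.02  0.05]
28.750 cmd -0.0052 obs -0.0066  dp [-0.43 -0.14 -0.13] dw [-0.04 -0.01  0.04]
[-0.00346842 -0.00719794 -0.00372917] [-0.48918548 -0.23707129 -7.54295849] [28.8, 0.0017453292519943296, -0.2776]
```

Emit:
carry_out(deltas=[{"tx": 0,"ty": 0,"tz": 0.0015,"wx": 0,"wy": 0,"wz": 0},{"tx": 0,"ty": 0,"tz": 0.0025,"wx": 0,"wy": -0.1,"wz": 0},{"tx": 0,"ty": 0,"tz": 0.0025,"wx": 0,"wy": 0,"wz": 0},{"tx": 0,"ty": 0,"tz": 0.002,"wx": 0,"wy": 0,"wz": 0},{"tx": 0,"ty": 0,"tz": 0.0015,"wx": 0,"wy": 0,"wz": 0},{"tx": 0,"ty": 0,"tz": 0.001,"wx": 0,"wy": 0,"wz": 0},{"tx": 0,"ty": 0,"tz": 0.0005,"wx": 0,"wy": 0,"wz": 0},{"tx": 0,"ty": 0,"tz": 0,"wx": 0,"wy": 0,"wz": 0}])

```text
time_s: 29.8
tcp_pos: [0.4969, -0.2693, 0.1197]
orientation: [-0.0, 0.732, 0.681, -0.0]
ft_force: [-0.5, 0.1, -7.8]
gripper_width: 0.0198
finger_force: 60.0
```

```bash
python3 -c "
from b import *
o,p,M=obspose(); print(p,o['ft_force'],o['wrist_torque']); S=snap('top'); print(theta(S,p,M)[:2]); w=snap('wrist'); s=snap('side')
cv2.imwrite('pics/c4.png',np.hstack([cv2.resize(x,(400,300),interpolation=cv2.INTER_CUBIC) for x in (s['pixels'][100:250,300:500],w['pixels'][60:300,280:600])])[:,:,::-1])"
```

```text
[ 0.49693017 -0.26930887  0.11970592] [-0.54170617  0.05191702 -7.81073069] [-0.00296655  0.55722703 -0.00163977]
(np.float64(-0.021719936148402598), np.int32(194))
```

View pics/c4.png

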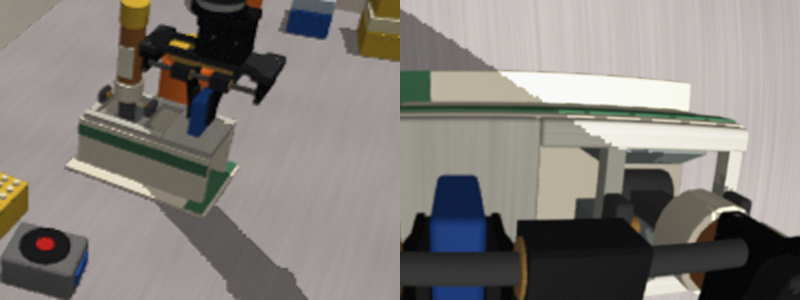

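Emit:
carry_out(deltas=[{"tx": 0,"ty": 0,"tz": 0.0004,"wx": 0,"wy": 0,"wz": 0},{"tx": 0,"ty": 0,"tz": 0.0004,"wx": 0,"wy": 0,"wz": 0},{"tx": 0,"ty": 0,"tz": 0.0002,"wx": 0,"wy": 0,"wz": 0},{"tx": 0,"ty": 0,"tz": 0,"wx": 0,"wy": 0,"wz": 0}])

```text
time_s: 30.45
tcp_pos: [0.4969, -0.2694, 0.1191]
orientation: [-0.0, 0.732, 0.681, -0.0]
ft_force: [-4.0, 2.1, 0.0]
gripper_width: 0.0197
finger_force: 60.0
```

Emit:
carry_out(deltas=[{"tx": 0,"ty": 0,"tz": 0,"wx": 0,"wy": 0,"wz": 0},{"tx": 0,"ty": 0,"tz": 0,"wx": 0,"wy": 0,"wz": 0},{"tx": 0,"ty": 0,"tz": 0,"wx": 0,"wy": 0,"wz": 0},{"tx": 0,"ty": 0,"tz": 0,"wx": 0,"wy": 0,"wz": 0}], squeeze=5)

```text
time_s: 30.95
tcp_pos: [0.4969, -0.2694, 0.1191]
orientation: [-0.0, 0.732, 0.681, -0.0]
ft_force: [-5.2, 1.0, 2.3]
gripper_width: 0.0199
finger_force: 5.0
```

Emit:
carry_out(deltas=[{"tx": 0,"ty": 0,"tz": 0,"wx": 0,"wy": 0,"wz": 0},{"tx": 0,"ty": 0,"tz": 0,"wx": 0,"wy": 0,"wz": 0},{"tx": 0,"ty": 0,"tz": 0,"wx": 0,"wy": 0,"wz": 0},{"tx": 0,"ty": 0,"tz": 0,"wx": 0,"wy": 0,"wz": 0},{"tx": 0,"ty": 0,"tz": 0,"wx": 0,"wy": 0,"wz": 0},{"tx": 0,"ty": 0,"tz": 0,"wx": 0,"wy": 0,"wz": 0},{"tx": 0,"ty": 0,"tz": 0,"wx": 0,"wy": 0,"wz": 0},{"tx": 0,"ty": 0,"tz": 0,"wx": 0,"wy": 0,"wz": 0}], jaw=1)

```text
time_s: 31.95
tcp_pos: [0.4969, -0.2692, 0.1186]
orientation: [-0.0, 0.732, 0.681, -0.0]
ft_force: [0.2, 0.3, -0.0]
gripper_width: 0.0854
finger_force: 0.0
```

Released; raise straight up and check.

Emit:
carry_out(deltas=[{"tx": 0,"ty": 0,"tz": -0.005,"wx": 0,"wy": 0,"wz": 0},{"tx": 0,"ty": 0,"tz": -0.015,"wx": 0,"wy": 0,"wz": 0},{"tx": 0,"ty": 0,"tz": -0.025,"wx": 0,"wy": 0,"wz": 0},{"tx": 0,"ty": 0,"tz": -0.03,"wx": 0,"wy": 0,"wz": 0},{"tx": 0,"ty": 0,"tz": -0.03,"wx": 0,"wy": 0,"wz": 0},{"tx": 0,"ty": 0,"tz": -0.03,"wx": 0,"wy": 0,"wz": 0},{"tx": 0,"ty": 0,"tz": -0.015,"wx": 0,"wy": 0,"wz": 0},{"tx": 0,"ty": 0,"tz": -0.005,"wx": 0,"wy": 0,"wz": 0}])

```text
time_s: 32.95
tcp_pos: [0.4973, -0.2695, 0.2746]
orientation: [0.0, 0.732, 0.681, 0.0]
ft_force: [0.1, 0.9, 0.4]
gripper_width: 0.0872
finger_force: 0.0
```

```bash
python3 -c "
from b import *
p,M=pose(.4972,-.2692,.119,-4.1)
for i in range(8): S=snap('top'); r=theta(S,p,M); print(r[0].round(4),end=' ')
print(robot.get_obs()['time_s'],robot.get_obs()['tcp_pos']); s=snap('side')
cv2.imwrite('pics/c5.png',np.hstack([cv2.resize(x,(400,480),interpolation=cv2.INTER_CUBIC) for x in (s['pixels'][80:230,320:445],S['pixels'][165:285,360:460])])[:,:,::-1])"
```

```text
-0.0587 -0.0597 -0.0604 -0.0593 -0.0583 -0.0582 -0.0583 -0.0585 33.35 [ 0.49667238 -0.26911919  0.27285933]
```

View pics/c5.png

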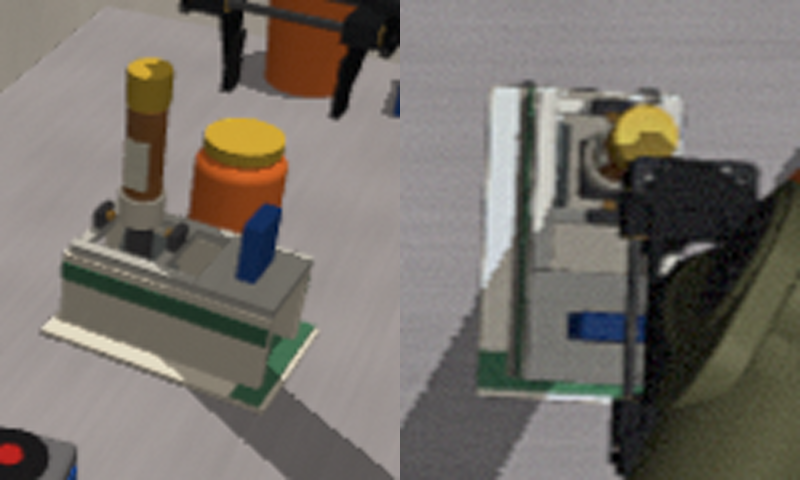

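The carrier sits flat in the green dock. The column rests steady at about -0.058 rad against the slot, and the gripper is well clear above it.

```bash
python3 -c "
from station import robot
print(robot.sign_off())"
```

```text
the job is handed in; nothing more can be done
None
```

The job is handed in, verdict not shown: the carrier hovered over the reader for about 5.5 s and now stands released in the green dock, its column at rest leaning about 0.06 rad; my largest lean estimate on the way was also about 0.06 rad, and I gripped at 60 N, the gripper's limit, not the suggested 80 N.

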